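Load the tilt-back stirrer

ROBOT

A 7-joint arm with a two-finger parallel gripper is mounted at the origin on a cart in front of the work surface, level with it; the furniture and walls round the work are solid. World frame = base frame: x ahead of the robot, y to its left, z up, the work surface at z = 0. Lengths are in m, angles in rad, forces in N, time in s.
With the tool pointing down it reaches from about 0.4 to 0.85 m from the base axis. Payload 6.9 kg.
Tool frame: the origin (TCP) lies between the finger pads; the fingertips stand 8 mm ahead of it and the grasp point (between the pads) lies 11 mm behind it; z points along the fingers, x is the direction in which the jaws open and shut, and the axes are right-handed (so a half turn about z gives the same grasp; the last joint's range is limited). The gripper opens to 85 mm and grips with 20 to 120 N. Pads are 22 mm wide; open, the fingers measure 114 mm over their backs; the gripper's body (76 mm by 85 mm) begins 54 mm behind the grasp point. The pads swing forward as they close: fully open they stand 13 mm farther back than shut.
Start: joints at [-1.185, 0.507, -0.238, 1.5, 0.126, 1.149, -0.155], TCP at [0.173, 0.601, 0.218] pointing down, gripper open.
Joint ranges: [-3.08, 3.08], [-0.24, 2.05], [-1.43, 1.35], [0, 2.5], [-1.52, 4.66], [0.17, 1.96], [-2.89, 2.89]. Speed limits (rad/s): [2.39, 2.39, 3.14, 3.14, 3.14, 3.14, 3.14].

INTERFACE

Orientations are given as a 3x3 rotation matrix whose columns are the frame's x, y, z axes.
In Python, from cell import robot gives the robot as it stands.
- The arm moves only by the shell command python3 -m pendant 'ROWS' [FORCE]. ROWS is JSON, a list that holds one entry, the list of rows, each a list of 7 numbers: the opening, from -1 (shut) to 1 (fully open), so that 0 is half open, then the shift along the world's x, y, z scaled (see below), then the turn, a rotation vector about the world's x, y, z scaled (see below). In form: [[[claw, x, y, z, ax, ay, az], ...]]. A call has 1 to 8 rows; each row is the pose to reach, as a shift and turn from the pose commanded when the call began; what a row does not reach only later rows make up. The controller multiplies each number of a shift by 80 mm and each number of a turn by pi/2 rad. A row lasts 1/8 s, in which the tool goes at most 62.5 mm and 10.7 degrees, less where a joint would pass 70% of its speed; a pose out of reach is approached as far as the arm can. A call with a number of a shift or a turn outside -1 to 1 is refused whole. A call with a gripper value outside its range is refused whole. The fingers move at their own pace and stop on an object; FORCE is the grip in N (left out, the last holds). Time passes only in rows, so rows that repeat a pose let the fingers close. It gives the time, the measured TCP pose, the force and the opening at its end, in the units of the state.
- robot.get_state(): the state, without advancing time (a new reading comes with each control period).
- robot.capture(name): name is "scene" or "top" or "wrist"; returns a dict with "image" (480x640x3 uint8, red, green, blue), "depth" (480x640 float32, m along the optical axis (not along the pixel's ray), 0 where there is no reading), "intrinsics" (3x3 intrinsics, pixels), "distortion" ([k1, k2, p1, p2, k3] as OpenCV has them; the pictures are not rectified), "xyz" and "rotation" of the camera in the world; the wrist camera has in their place "hand_eye" (4x4, takes a point from camera to tool coordinates, whose origin is the TCP and whose axes are the tool frame's). Camera axes: x right, y down, z forward; pixel columns grow to the right and rows downward; lengths in m; the calibration is good to about 2 mm. A picture is of the moment at which its call begins: read the wrist's pose just before it.
- robot.close_job(): hands the job in, once; it reports no verdict.
The state is a dict: "t": time; "q": joint angles; "joint_velocities": joint speeds; "tau": joint torques, N m; "eef_pos": TCP position; "eef_rot": TCP orientation; "wrist_force": force on the tool from outside, world axes, zero at the start; "torque": the same for the moment, N m; "width": finger opening in m.
Only numpy, scipy, OpenCV 4.12 (cv2) and the standard library are available. Lean on these libraries where they do the work, as an engineer would, in place of code of your own. Each camera call takes 0.05 s, during which the arm holds its last target.

TASK

Get the bench stirrer ready for the next mix. Push its counterweighted head up past the balance point, so that it tips back on to its stop and stays raised by itself. Then push the empty steel beaker along the bench, upright and without lifting it, fully home against both jaws of the fork under the head, and leave the pot, the weighing boats and the dropper bottle where they stand.

Things in the scene. Friction and masses are not known exactly. Their poses are not given: they have to be found in the camera images.
- mixer_stand: Fixed stand of the bench stirrer. Origin on the bench (z = 0) under the column; its +x points from its front (the beaker side, towards the robot) to its back, z up; turned by some yaw. White foot 150 x 150 mm, 17 mm high, centred on the origin; steel column 28 mm thick. In front of the foot a dark grey V-shaped locating fork, open to the front.
- seat (a point): Point on the bench where the centre of the beaker's underside lies when it touches both jaws of the fork: at (-0.130, 0, 0) in the stand's frame. The fork's two jaws are 62 mm long, 10 mm thick, their tops 26 mm above the bench; they touch the beaker at 50 degrees left and right of the stand's +x. The mouth of the V is 118 mm wide, 9 mm behind this point.
- pivot (a point): Centre of the head's hinge, 150 mm above the stand's origin. The hinge axis is the stand's y, level.
- mixer_head (a joint): Angle of the stirrer head, rad: 0 = down (start), grows as its front goes up and back. Balance point about 0.77; below it the head falls back to 0, above it it falls on by itself, damped, in 1 to 2 s to the stop at 1.75 and stays; within 0.04 of balance it may stand still. It takes about 2 to 3 N at the lift bar to start it, less towards balance.
- lift_bar (a point): Middle of the lift bar, by which the head is pushed up: round steel bar 10 mm thick, 100 mm long along the stand's y, level, across the front of the head. Head down: 205 mm in front of the column's axis, 150 mm above the bench; it moves with the head on a circle of 205 mm about the pivot. Behind it a gap of 38 mm, then the white motor housing 64 x 64 x 62 mm (underside 125 mm above the bench).
- paddle (a point): Centre of the stirring paddle, 44 mm across, on an 8 mm shaft under the motor housing. Head down: over the seat, 36 mm above the bench, so no beaker can come in. Head at its stop: swung clear, at least 250 mm above the bench, and nothing of the head is then more than 110 mm in front of the column's axis. The tail behind the hinge carries a dark counterweight 48 mm thick.
- steel_beaker: Loose, empty, open steel beaker, plain cylinder 92 mm in diameter (95 mm at the rim), 76 mm high, wall 3 mm, 0.25 kg. Origin at the centre of its underside, z up. It starts upright on the bench in front of the fork, 95 to 135 mm further forward than the seat and up to 80 mm to one side.
- red_lid_pot: Bystander: sample pot with a red screw lid, 48 mm in diameter, 60 mm high, loose, left of the stirrer. Origin at the centre of its underside. Leave it alone.
- boat_stack: Bystander: stack of white square weighing boats, 63 x 63 x 28 mm, loose, right of the stirrer. Origin at the centre of its underside. Leave it alone.
- dropper: Bystander: small brown dropper bottle, 36 mm in diameter, 101 mm high, loose, to the right beside the stand's foot. Origin at the centre of its underside. Leave it alone.

How it is judged:
By the outcome, as a careful person would: the job done as asked, in the order asked, and still so for the second after the job is handed in, with the robot touching nothing.
It also fails if it takes over 64 s, if anything falls off the work surface, if the arm or the gripper's body presses on something with over 40 N, if the wrist force passes 120 N, or if a joint passes its speed limit or range.

## Working session

There is one attempt and no reset: what is moved stays moved. The work goes in short steps, Python scripts to look and compute and a shell command to move; the robot and the scene stay as the last step left them, time stands still between calls to the robot, and variables do not carry over. Pictures are saved under pics/ and viewed, and the job is handed in when it is done.

```bash
mkdir -p pics; ls
cat > h.py <<'E'
import numpy as np,cv2
from cell import robot
def cap(n,f):
    s=robot.get_state()
    c=robot.capture(n); cv2.imwrite('pics/'+f+'.png',c['image'][:,:,::-1]); np.savez('pics/'+f+'.npz',**{k:v for k,v in c.items()},ep=s['eef_pos'],er=s['eef_rot']); return c
def load(f): return dict(np.load('pics/'+f+'.npz'))
def pose(c):
    if 'xyz' in c: return np.array(c['rotation']).reshape(3,3),np.array(c['xyz'])
    H=np.array(c['hand_eye']); R=np.array(c['er']).reshape(3,3)
    return R@H[:3,:3], R@H[:3,3]+c['ep']
def ray(c,u,v):
    p=cv2.undistortPoints(np.array([[[u,v]]],float),np.array(c['intrinsics']),np.array(c['distortion']))[0,0]
    R,t=pose(c); return t,R@np.array([p[0],p[1],1])
def atz(c,u,v,z):
    t,d=ray(c,u,v); return t+d*(z-t[2])/d[2]
def dep(c,u,v):
    t,d=ray(c,u,v); return t+d*float(np.median(c['depth'][v-1:v+2,u-1:u+2]))
def proj(c,P):
    R,t=pose(c); P=np.atleast_2d(P); rv=cv2.Rodrigues(R.T)[0]
    return cv2.projectPoints(P.astype(float),rv,-R.T@t,np.array(c['intrinsics']),np.array(c['distortion']))[0][:,0]
def cloud(c):
    h,w=c['depth'].shape; g=np.stack(np.meshgrid(np.arange(w),np.arange(h)),-1).reshape(-1,1,2).astype(float)
    p=cv2.undistortPoints(g,np.array(c['intrinsics']),np.array(c['distortion']))[:,0]
    R,t=pose(c); d=np.c_[p,np.ones(len(p))]*c['depth'].reshape(-1,1)
    return (d@R.T+t).reshape(h,w,3)
E
python3 - <<'E'
from h import *
s=robot.get_state();print(s['t'],s['eef_pos'],s['eef_rot'],s['wrist_force'],s['width'])
for n in('scene','top'):
    c=cap(n,n+'0');print(n,c['xyz'],c['rotation'])
E
```

```text
pics
0.0 [0.17307801 0.60001408 0.21731388] [[ 2.77049895e-01  9.60855394e-01 -5.17710895e-04]
 [ 9.60853802e-01 -2.77050379e-01 -1.74882395e-03]
 [-1.82379892e-03 -1.29329900e-05 -9.99998337e-01]] [ 0.03134821 -1.0009585   0.18613587] 0.08547109146028034
scene [ 0.2732388  -0.48055159  0.71275784] [[ 0.81412668 -0.3991975   0.42170974]
 [-0.58064134 -0.55049517  0.59984223]
 [-0.00730635 -0.73320967 -0.67996338]]
top [0.51696035 0.04015084 1.08494165] [[-0.02514692 -0.99318954  0.1137637 ]
 [-0.99967608  0.02453726 -0.00675635]
 [ 0.00391889 -0.11389675 -0.99348486]]
```

View pics/scene0.png

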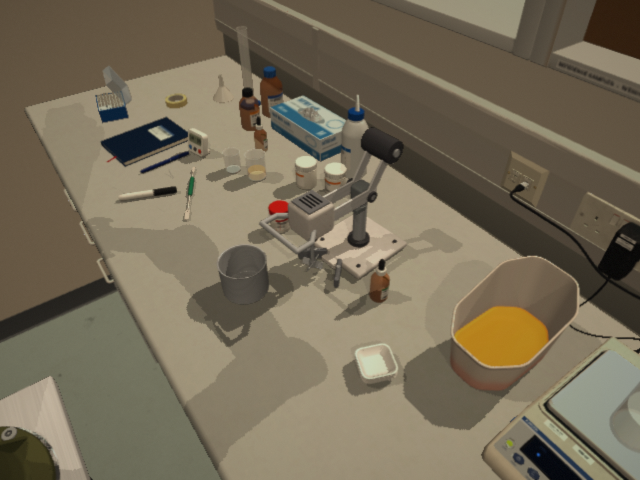

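View pics/top0.png

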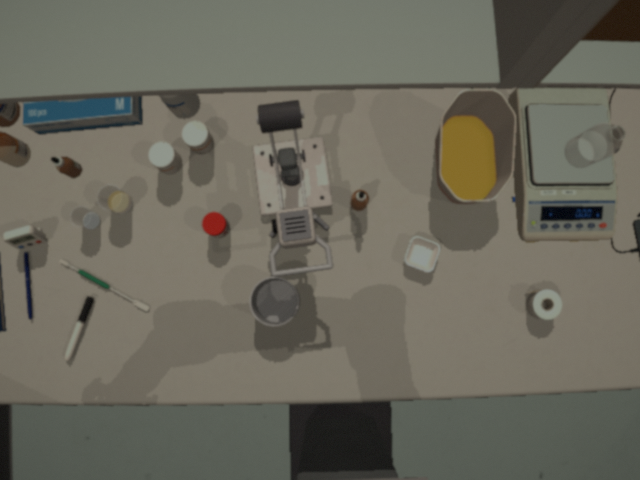

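The stirrer stands at about (290,170) in the top view, with the beaker at (275,302), the red pot at (214,224), the dropper at (360,200) and the boats at (422,255). I'll enlarge the middle.

Run:
```python
from h import *
c=load('top0');im=c['image'][:,:,::-1][80:340,190:450];cv2.imwrite('pics/t0c.png',cv2.convertScaleAbs(cv2.resize(im,(780,780),interpolation=cv2.INTER_CUBIC)[:,:],alpha=1.6)[:600]);
cv2.imwrite('pics/t0d.png',cv2.convertScaleAbs(cv2.resize(im,(780,780),interpolation=cv2.INTER_CUBIC)[:,:],alpha=1.6)[400:])
c=load('scene0');im=c['image'][:,:,::-1][110:310,200:420];cv2.imwrite('pics/s0c.png',cv2.convertScaleAbs(cv2.resize(im,(660,600),interpolation=cv2.INTER_CUBIC),alpha=1.5))
```

```text
(no output)
```

View pics/t0c.png

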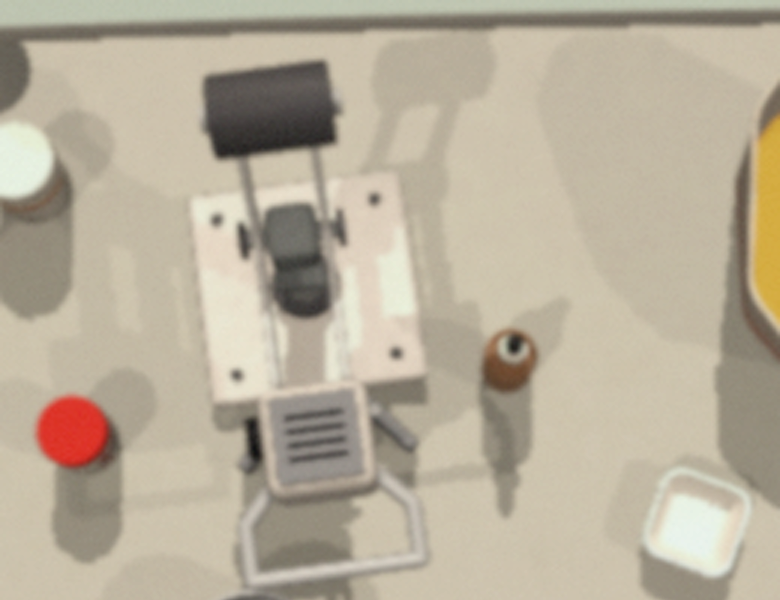

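View pics/t0d.png

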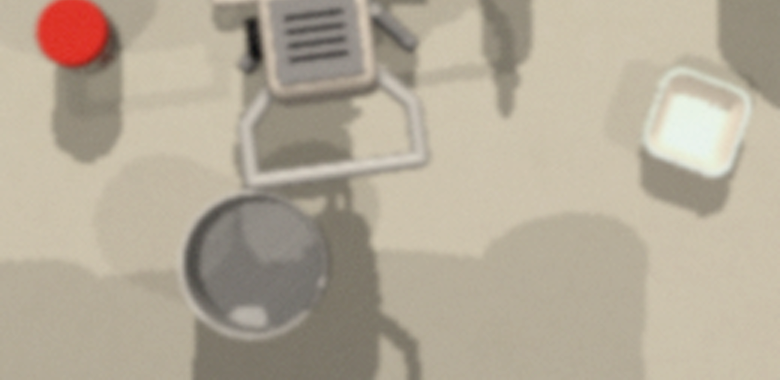

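View pics/s0c.png

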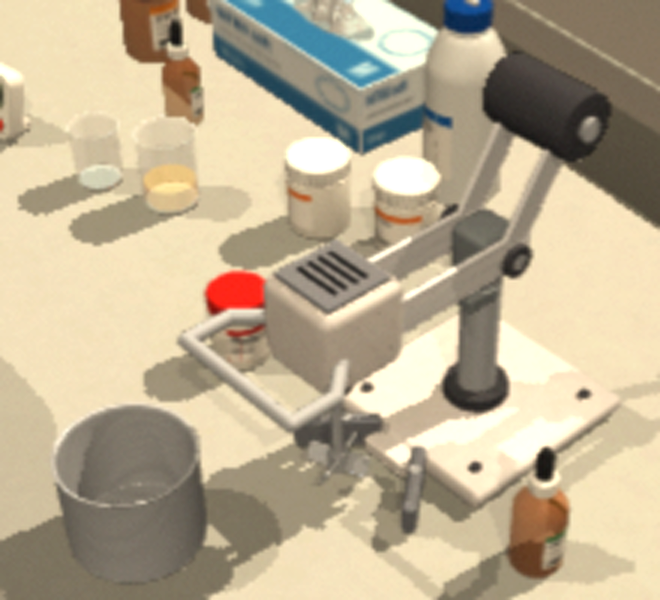

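```bash
cat > m.py <<'E'
from h import *
from scipy.optimize import least_squares
T=load('top0');S=load('scene0')
f=lambda a,b,o=(190,80):(a/3+o[0],b/3+o[1])
C=[atz(T,*f(*p),.017) for p in [(191,198),(398,174),(424,374),(214,400)]]
C=np.array(C);o=C.mean(0);print('foot',o.round(4),np.linalg.norm(C-np.roll(C,1,0),axis=1).round(3))
bx=(C[0]+C[1]-C[2]-C[3]);print('yaw',np.degrees(np.arctan2(bx[1],bx[0])))
by=(C[0]+C[3]-C[1]-C[2]);print('yaw2',np.degrees(np.arctan2(-by[0],by[1])))
B=np.array([atz(T,*f(*p),.15) for p in [(247,577),(424,558)]]);print('bar',B.round(4));d=B[0]-B[1];print(np.degrees(np.arctan2(-d[0],d[1])),np.linalg.norm(d))
print('foot scene',np.array([atz(S,u/3+200,v/3+110,.017) for u,v in [(617,400),(475,500)]]).round(4))
print('bar scene',np.array([atz(S,u/3+200,v/3+110,.15) for u,v in [(183,340),(300,420)]]).round(4))
print('beaker rim top',atz(T,*f(254,665),.076).round(4))
print('beaker rim scene',atz(S,200+128/3,110+456/3,.076).round(4))
for n,uv,z in [('pot',(72,431),.06),('boat',(697,521),.028),('drop',(510,360),.07)]: print(n,atz(T,*f(*uv),z).round(3))
for n,c in(('T',T),('S',S)):
    X=cloud(c);
    m=(abs(X[...,2]-.0755)<.004)&(X[...,0]<.55)&(X[...,0]>.35)&(abs(X[...,1]-.05)<.12); P=X[m]
    r=least_squares(lambda p:np.hypot(P[:,0]-p[0],P[:,1]-p[1])-p[2],[.45,.06,.046],loss='soft_l1',f_scale=.002).x;print(n,'rimfit',r.round(4),m.sum())
E
python3 m.py
```

```text
foot [0.7744 0.1013 0.017 ] [0.143 0.144 0.142 0.144]
yaw 5.866748985070233
yaw2 5.515928007158499
bar [[0.5681 0.1318 0.15  ]
 [0.5768 0.0275 0.15  ]]
4.735385686843229 0.10470906415924733
foot scene [[0.8532 0.0377 0.017 ]
 [0.7099 0.0201 0.017 ]]
bar scene [[0.5665 0.1327 0.15  ]
 [0.5849 0.0319 0.15  ]]
beaker rim top [0.5165 0.1355 0.076 ]
beaker rim scene [0.5201 0.1353 0.076 ]
pot [0.671 0.254 0.06 ]
boat [ 0.605 -0.158  0.028]
drop [ 0.709 -0.033  0.07 ]
T rimfit [-1264.996  -1216.1526  1755.2157] 163
S rimfit [-903.957  -970.5435 1326.728 ] 149
```

Both cameras agree to about 3 mm:

| Item | Position or angle |
|---|---|
| Stand origin | (0.774, 0.101) |
| Stand yaw | about 5.5° |
| Lift bar middle | (0.572, 0.081, 0.15) |
| Beaker | (0.518, 0.135) |
| Seat | about (0.645, 0.0885) |

My plan is to tilt the shut gripper forward, pass it under the bar and lift along its arc.

```bash
python3 -m pendant '[[[-1,0.4,-0.5,0.2,0,0,0.12],[-1,0.75,-1,0.4,0,0,0.24],[-1,0.75,-1,0.4,0,0,0.24]]]' 20
python3 -m pendant '[[[-1,0.4,-0.5,0,0,0,0],[-1,0.75,-1,0,0,0,0],[-1,0.75,-1,0,0,0,0]]]'
python3 -m pendant '[[[-1,0.4,-0.5,0,0.01,-0.11,0],[-1,0.75,-1,0,0.022,-0.22,0],[-1,0.75,-1,0,0.022,-0.22,0]]]'
```

```text
t: 0.48
eef_pos: [0.2372, 0.5177, 0.2512]
eef_rot: [[-0.092, 0.996, 0.003], [0.996, 0.092, -0.0], [-0.001, 0.003, -1.0]]
wrist_force: [-0.4, 0.5, 0.9]
width: 0.0322
t: 0.85
eef_pos: [0.2956, 0.4377, 0.2497]
eef_rot: [[-0.089, 0.996, 0.001], [0.996, 0.089, -0.002], [-0.002, 0.001, -1.0]]
wrist_force: [-0.7, 0.1, 0.4]
width: 0.0
t: 1.23
eef_pos: [0.3505, 0.357, 0.2484]
eef_rot: [[-0.097, 0.936, 0.338], [0.995, 0.092, 0.03], [-0.003, 0.339, -0.941]]
wrist_force: [0.2, 0.4, -0.2]
width: 0.0004
```

```bash
python3 -m pendant '[[[-1,0.25,-0.5,0,0.01,-0.11,0],[-1,0.5,-1,0,0.022,-0.22,0],[-1,0.5,-1,0,0.022,-0.22,0]]]' 
python3 -m pendant '[[[-1,0.15,-0.5,0,0.01,-0.11,0],[-1,0.3,-1,0,0.022,-0.22,0],[-1,0.3,-1,0,0.022,-0.22,0]]]'
python3 -m pendant '[[[-1,0,-0.5,0,0,0,0],[-1,0,-1,0,0,0,0],[-1,0,-1,0,0,0,0]]]'; python3 -c "
from cell import robot
s=robot.get_state();print(s['q'],s['eef_pos'])"
```

```text
t: 1.6
eef_pos: [0.3923, 0.2811, 0.2498]
eef_rot: [[-0.098, 0.764, 0.638], [0.995, 0.073, 0.066], [0.003, 0.641, -0.768]]
wrist_force: [0.5, 0.4, 0.1]
width: 0.0
t: 1.98
eef_pos: [0.4158, 0.2368, 0.2493]
eef_rot: [[-0.072, 0.653, 0.754], [0.995, 0.103, 0.006], [-0.074, 0.751, -0.657]]
wrist_force: [-0.9, -0.1, -0.5]
width: -0.0001
t: 2.35
eef_pos: [0.4243, 0.1835, 0.2641]
eef_rot: [[-0.065, 0.666, 0.743], [0.996, 0.089, 0.007], [-0.062, 0.741, -0.669]]
wrist_force: [0.5, -0.7, -0.1]
width: 0.0001
[ 0.1867104   0.04798239 -1.21470197  2.49074319  1.47285477  0.72787529
 -0.58244347] [0.42425822 0.18352728 0.26406326]
```

```bash
python3 -m pendant '[[[-1,0.5,-0.5,0,0,0,0],[-1,1,-0.8,0,0,0,0],[-1,1,-0.8,0,0,0,0],[-1,1,-0.8,0,0,0,0]]]'
python3 - <<'E'
from h import *
s=robot.get_state();print(s['q'],s['eef_pos']);cap('scene','s1')
E
```

```text
t: 2.85
eef_pos: [0.5042, 0.1196, 0.2638]
eef_rot: [[-0.065, 0.666, 0.744], [0.996, 0.09, 0.007], [-0.062, 0.741, -0.669]]
wrist_force: [0.4, -0.4, -0.1]
width: 0.0001
[ 0.40741092  0.09773413 -1.05925338  2.45227295  1.77125969  0.53530906
 -0.54528038] [0.50417892 0.11955441 0.26384038]
```

View pics/s1.png

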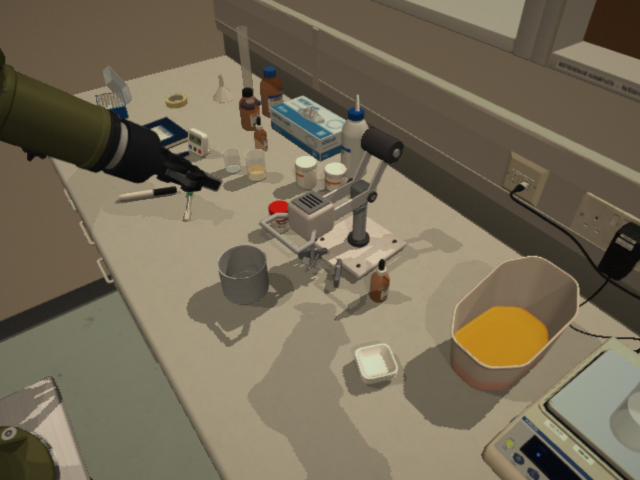

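```bash
cat > turn.py <<'E'
import sys
from h import *
from scipy.spatial.transform import Rotation as Ro
yaw,p=map(np.radians,map(float,sys.argv[1:3]))
z=np.array([np.cos(p)*np.cos(yaw),np.cos(p)*np.sin(yaw),-np.sin(p)]);x=np.array([-np.sin(yaw),np.cos(yaw),0]);y=np.cross(z,x)
R=np.array([x,y,z]).T;s=robot.get_state()
print((Ro.from_matrix(R)*Ro.from_matrix(np.array(s['eef_rot']).reshape(3,3)).inv()).as_rotvec()/(np.pi/2),s['eef_pos'],s['q'])
E
python3 turn.py 5.5 40
```

```text
[ 0.04201628 -0.01946884  0.01965166] [0.50380938 0.11981419 0.26388695] [ 0.40677164  0.0970369  -1.05945594  2.45290097  1.77149817  0.53534329
 -0.54514557]
```

```bash
python3 -m pendant '[[[-1,0,-0.35,-0.3,0.042,-0.02,0.02],[-1,0,-0.68,-0.7,0.042,-0.02,0.02],[-1,0,-0.68,-0.95,0.042,-0.02,0.02],[-1,0,-0.68,-0.95,0.042,-0.02,0.02]]]'; 
python3 -m pendant '[[[-1,0,0,-0.5,0,0,0],[-1,0,0,-0.95,0,0,0],[-1,0,0,-0.95,0,0,0]]]';python3 turn.py 5.5 40
```

```text
t: 3.4
eef_pos: [0.5404, 0.0702, 0.2172]
eef_rot: [[-0.092, 0.676, 0.731], [0.996, 0.062, 0.068], [0.001, 0.734, -0.679]]
wrist_force: [-0.6, 0.6, 0.6]
width: 0.0002
t: 3.78
eef_pos: [0.5674, 0.0788, 0.1565]
eef_rot: [[-0.098, 0.698, 0.709], [0.995, 0.069, 0.069], [-0.001, 0.713, -0.702]]
wrist_force: [-0.2, -0.1, 1.0]
width: -0.0003
[ 0.00523189 -0.05030929 -0.00126396] [0.56738869 0.07884429 0.15645595] [ 0.61872363  0.70795697 -1.42563937  2.49765302  1.99955187  1.04755593
 -0.53191614]
```

```bash
python3 -m pendant '[[[-1,-0.3,0,0.4,0.01,-0.05,0],[-1,-0.6,0,1,0.01,-0.05,0],[-1,-0.6,0,1,0.01,-0.05,0]]]'; python3 turn.py 5.5 58;python3 - <<'E'
from h import *
cap('scene','s2')
E
```

```text
t: 4.15
eef_pos: [0.5285, 0.0785, 0.2516]
eef_rot: [[-0.094, 0.643, 0.76], [0.996, 0.065, 0.068], [-0.006, 0.763, -0.646]]
wrist_force: [0.5, -0.4, 0.2]
width: 0.0001
[-0.01505266  0.19637553  0.0006217 ] [0.5285301  0.07854372 0.25161592] [ 0.84438751  0.27476913 -1.4262095   2.49834159  2.03138194  0.61596601
 -0.64003367]
```

View pics/s2.png

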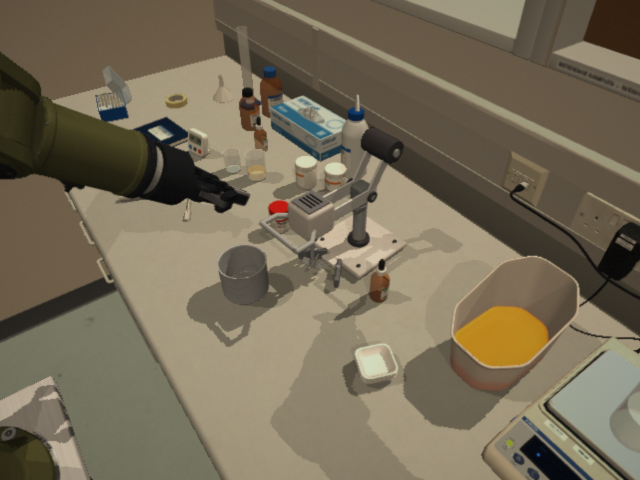

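```bash
python3 -m pendant '[[[-1,0,-0.17,0,-0.015,0.1,0],[-1,0,-0.17,-0.2,-0.015,0.2,0],[-1,0,-0.17,-0.8,-0.015,0.2,0],[-1,0,-0.17,-0.8,-0.015,0.2,0]]]'; python3 turn.py 5.5 60
```

```text
t: 4.7
eef_pos: [0.531, 0.0652, 0.1832]
eef_rot: [[-0.091, 0.852, 0.516], [0.996, 0.071, 0.057], [0.012, 0.519, -0.854]]
wrist_force: [-0.7, -0.3, -0.1]
width: -0.0003
[-0.00910103  0.01360274  0.00348318] [0.53099225 0.06515143 0.18320131] [ 0.71275305  0.37658934 -1.21331266  2.30218076  1.34818321  0.50116322
  0.10697736]
```

```bash
python3 -m pendant '[[[-1,0,0,-0.45,0,0,0],[-1,0,0,-0.89,0,0,0],[-1,0,0,-0.89,0,0,0]]]'; python3 turn.py 5.5 50;python3 - <<'E'
from h import *
cap('scene','s3')
c=load('s3');im=c['image'][:,:,::-1][110:310,150:370];cv2.imwrite('pics/s3c.png',cv2.convertScaleAbs(cv2.resize(im,(660,600),interpolation=cv2.INTER_CUBIC),alpha=1.5))
E
```

```text
t: 5.08
eef_pos: [0.5288, 0.0647, 0.1127]
eef_rot: [[-0.094, 0.851, 0.517], [0.996, 0.076, 0.055], [0.008, 0.52, -0.854]]
wrist_force: [-0.1, -0.1, 0.5]
width: 0.0002
[ 0.00424108 -0.09613066  0.00097175] [0.52875034 0.06472307 0.11269789] [ 0.54828283  0.52672776 -1.09168086  2.40954928  1.79186692  0.60071439
 -0.33803832]
```

View pics/s3c.png

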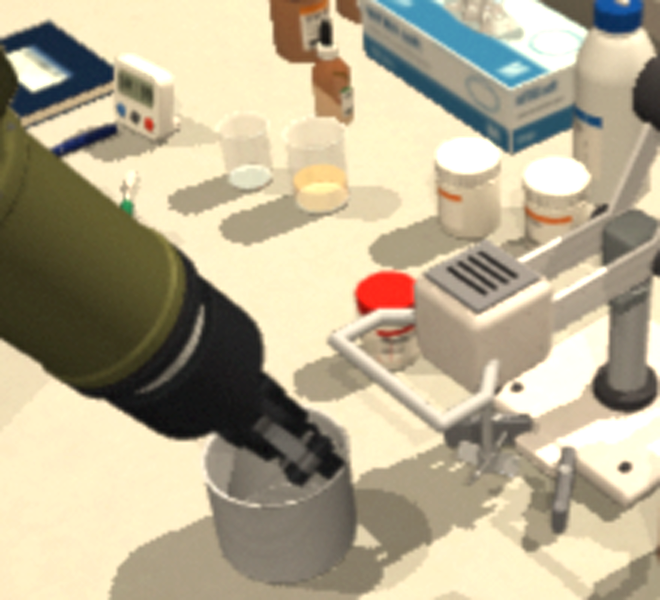

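```bash
python3 -m pendant '[[[-1,0.22,0.02,0,0,-0.03,0],[-1,0.45,0.03,0,0.003,-0.06,0],[-1,0.45,0.03,0,0.003,-0.06,0]]]'; python3 turn.py 5.5 50;python3 - <<'E'
from h import *
cap('scene','s4')
c=load('s4');im=c['image'][:,:,::-1][110:310,150:370];cv2.imwrite('pics/s4c.png',cv2.convertScaleAbs(cv2.resize(im,(660,600),interpolation=cv2.INTER_CUBIC),alpha=1.5))
E
```

```text
t: 5.5
eef_pos: [0.5669, 0.0655, 0.1148]
eef_rot: [[-0.09, 0.796, 0.598], [0.996, 0.07, 0.056], [0.003, 0.601, -0.799]]
wrist_force: [0.4, 0.1, -0.1]
width: -0.0002
[ 0.00123068 -0.03418383  0.00394492] [0.56693341 0.06552428 0.11482727] [ 0.53910786  0.60249314 -1.11329625  2.41250199  1.97873731  0.72331603
 -0.48042106]
```

View pics/s4c.png

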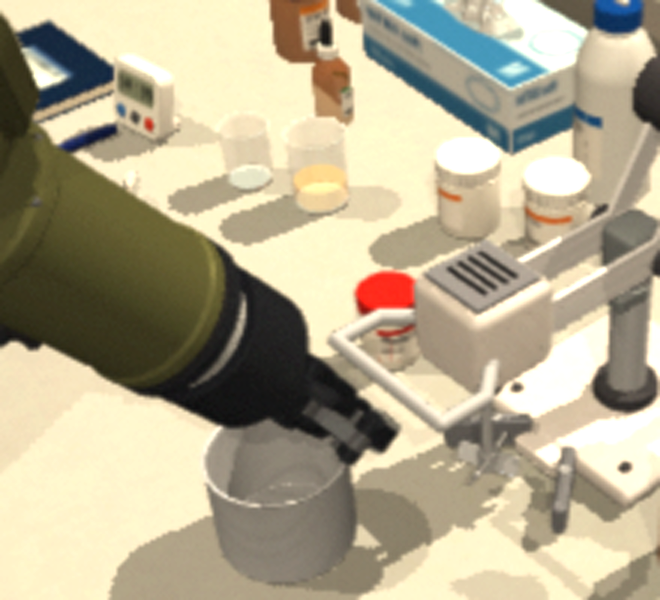

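```bash
python3 -m pendant '[[[-1,0.05,0,0.15,0,0,0],[-1,0.05,0,0.3,0,0,0],[-1,0.05,0,0.45,0,0,0],[-1,0.05,0,0.45,0,0,0]]]'
python3 - <<'E'
from h import *
cap('scene','s5')
c=load('s5');im=c['image'][:,:,::-1][110:310,150:370];cv2.imwrite('pics/s5c.png',cv2.convertScaleAbs(cv2.resize(im,(660,600),interpolation=cv2.INTER_CUBIC),alpha=1.5))
E
```

```text
t: 6.05
eef_pos: [0.5707, 0.0654, 0.151]
eef_rot: [[-0.089, 0.796, 0.599], [0.996, 0.07, 0.056], [0.002, 0.601, -0.799]]
wrist_force: [-0.6, -0.6, -0.9]
width: 0.0
```

View pics/s5c.png

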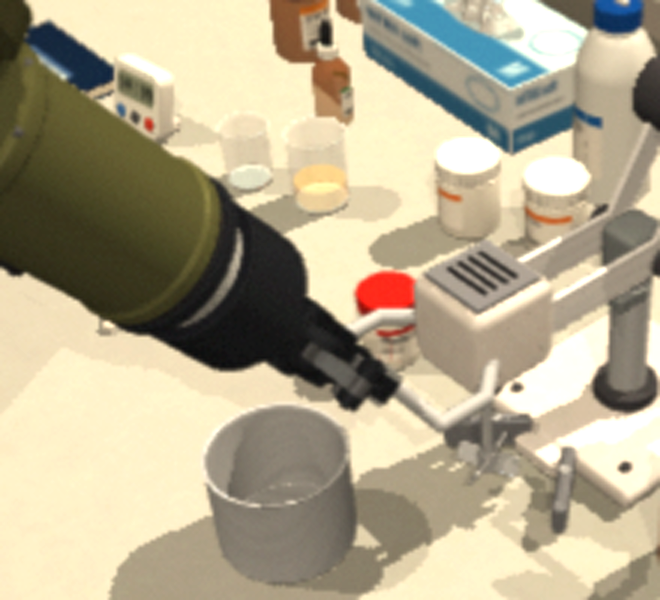

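Run:
```python
from h import *
c=load('s5');p=c['ep'];R=c['er']
pts=np.array([p,p+.008*R[:,2],p-.065*R[:,2],p+.008*R[:,2]+.011*R[:,1],p+.008*R[:,2]-.015*R[:,0],p+.008*R[:,2]+.015*R[:,0]])
print(((proj(c,pts)-[150,110])*3).round())
o=np.array([.774,.101,0]);a=np.radians(5.5);X=np.array([np.cos(a),np.sin(a),0]);Y=np.array([-np.sin(a),np.cos(a),0]);Z=np.array([0,0,1])
print(((proj(c,[o-.205*X+.15*Z+.05*k*Y for k in(-1,-.3,0,1)])-[150,110])*3).round())
im=c['image'][:,:,::-1][205:270,230:315];cv2.imwrite('pics/s5z.png',cv2.convertScaleAbs(cv2.resize(im,None,fx=9,fy=9,interpolation=cv2.INTER_CUBIC),alpha=1.6))
print(dep(c,*[250+0,237]))
```

```text
[[398. 397.]
 [405. 401.]
 [334. 358.]
 [416. 386.]
 [421. 414.]
 [389. 388.]]
[[435. 428.]
 [398. 396.]
 [382. 383.]
 [332. 342.]]
[6.00692009e-01 2.68824678e-01 5.51806507e-04]
```

View pics/s5z.png

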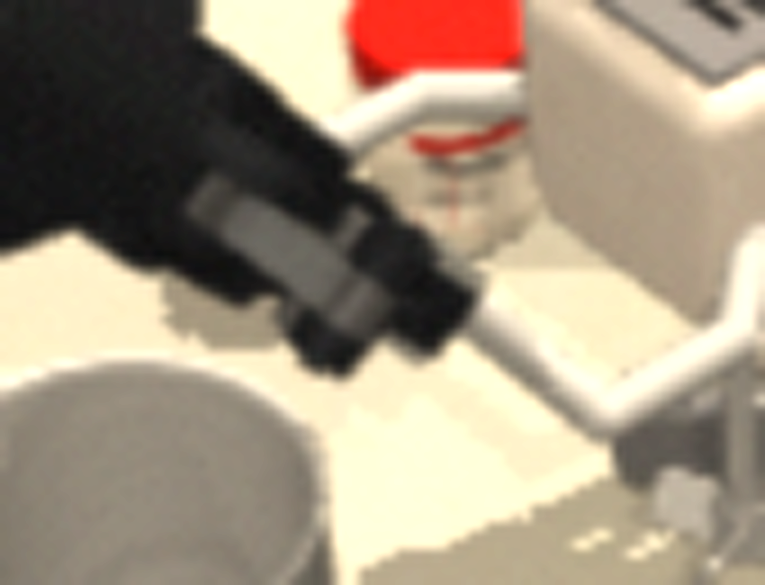

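Run:
```python
from h import *
c=load('s5');X=cloud(c);R=c['er'];p=c['ep']
for u,v in [(281,238),(279,242),(277,238),(274,236),(270,240),(268,236),(262,233),(285,241),(290,245)]:
    P=X[v,u];print((u,v),P.round(3),'tool',(R.T@(P-p)).round(3))
cap('wrist','w5')
```

```text
(281, 238) [0.561 0.052 0.176] tool [-0.013  0.006 -0.026]
(279, 242) [0.556 0.05  0.171] tool [-0.014 -0.001 -0.026]
(277, 238) [0.553 0.052 0.18 ] tool [-0.012  0.003 -0.034]
(274, 236) [ 0.522 -0.     0.238] tool [-0.061  0.009 -0.103]
(270, 240) [0.514 0.    0.233] tool [-0.06   0.    -0.103]
(268, 236) [0.514 0.004 0.239] tool [-0.056  0.003 -0.108]
(262, 233) [0.508 0.012 0.242] tool [-0.047  0.002 -0.113]
(285, 241) [0.575 0.063 0.153] tool [-0.002  0.004  0.   ]
(290, 245) [0.575 0.048 0.155] tool [-0.018  0.005 -0.002]
```

View pics/w5.png

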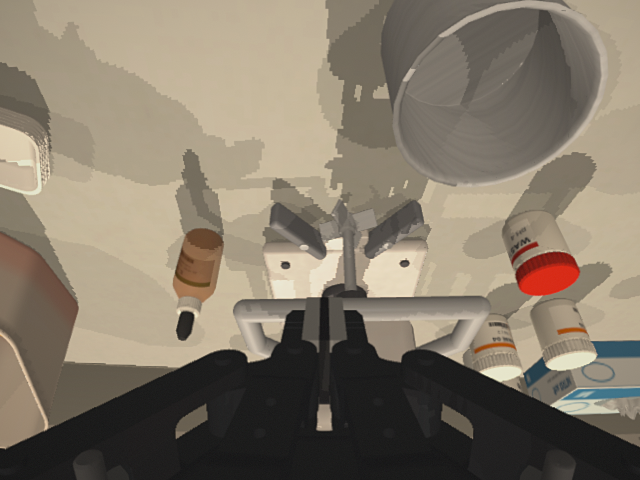

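```bash
python3 -m pendant '[[[-1,-0.05,0,-0.3,0,0,0],[-1,-0.05,0,-0.58,0,0,0],[-1,0.15,0.02,-0.58,0,0,0],[-1,0.15,0.02,-0.58,0,0,0]]]'; python3 -m pendant '[[[-1,0,0,0.1,0,0,0],[-1,0,0,0.25,0,0,0],[-1,0,0,0.4,0,0,0],[-1,0,0,0.4,0,0,0]]]'
python3 - <<'E'
from h import *
cap('scene','s6')
c=load('s6');im=c['image'][:,:,::-1][110:310,150:370];cv2.imwrite('pics/s6c.png',cv2.convertScaleAbs(cv2.resize(im,(660,600),interpolation=cv2.INTER_CUBIC),alpha=1.5))
E
```

```text
t: 6.65
eef_pos: [0.5828, 0.0671, 0.1018]
eef_rot: [[-0.089, 0.798, 0.596], [0.996, 0.068, 0.057], [0.005, 0.598, -0.801]]
wrist_force: [-0.5, 1.6, 0.5]
width: -0.0003
t: 7.15
eef_pos: [0.5813, 0.0668, 0.1351]
eef_rot: [[-0.09, 0.798, 0.596], [0.996, 0.07, 0.056], [0.003, 0.599, -0.801]]
wrist_force: [-3.7, 0.8, -2.9]
width: 0.0003
```

View pics/s6c.png

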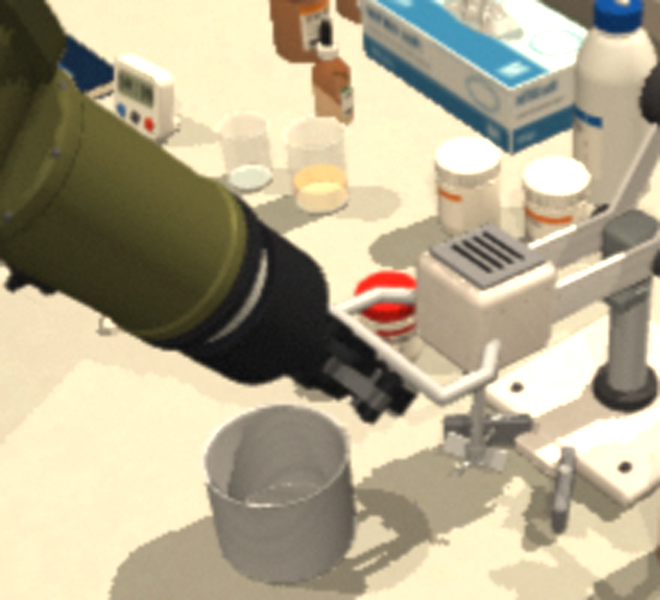

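The bar is on the fingers and the head is rising, with a contact force of about 4.5 N. I'll now follow its arc.

```bash
python3 -m pendant '[[[-1,0.025,0,0.215,0,0,0],[-1,0.075,0.01,0.47,0,0,0],[-1,0.15,0.015,0.71,0,0,0],[-1,0.25,0.025,0.945,0,0,0],[-1,0.25,0.025,0.945,0,0,0]]]'
python3 - <<'E'
from h import *
cap('scene','s7')
c=load('s7');im=c['image'][:,:,::-1][80:280,180:400];cv2.imwrite('pics/s7c.png',cv2.convertScaleAbs(cv2.resize(im,(660,600),interpolation=cv2.INTER_CUBIC),alpha=1.5))
E
```

```text
t: 7.82
eef_pos: [0.6033, 0.0687, 0.2113]
eef_rot: [[-0.088, 0.796, 0.599], [0.996, 0.069, 0.055], [0.003, 0.601, -0.799]]
wrist_force: [-1.5, 1.5, -0.6]
width: -0.0003
```

View pics/s7c.png

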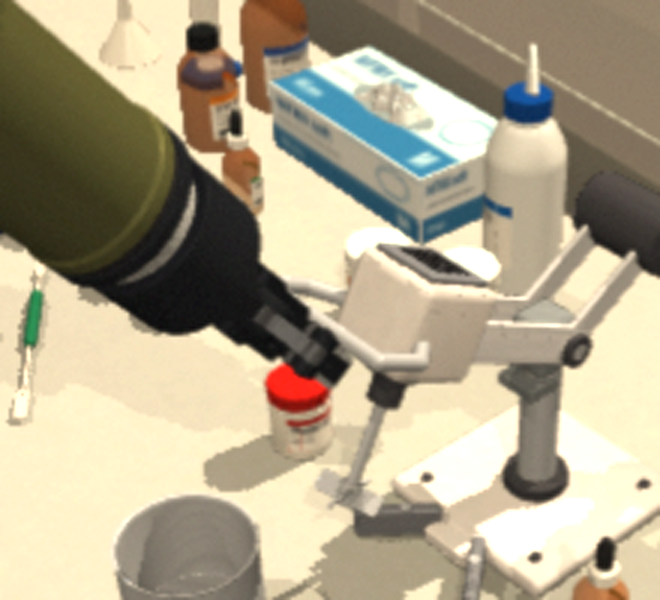

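```bash
python3 -m pendant '[[[-1,0.12,0.01,0.225,0,0,0],[-1,0.27,0.02,0.44,0,0,0],[-1,0.43,0.04,0.63,0,0,0],[-1,0.62,0.06,0.81,0,0,0],[-1,0.82,0.08,0.97,0,0,0],[-1,0.82,0.08,0.97,0,0,0]]]'
python3 - <<'E'
from h import *
cap('scene','s8')
c=load('s8');im=c['image'][:,:,::-1][80:280,180:400];cv2.imwrite('pics/s8c.png',cv2.convertScaleAbs(cv2.resize(im,(660,600),interpolation=cv2.INTER_CUBIC),alpha=1.5))
E
```

```text
t: 8.62
eef_pos: [0.6688, 0.0749, 0.2871]
eef_rot: [[-0.088, 0.798, 0.596], [0.996, 0.068, 0.056], [0.005, 0.599, -0.801]]
wrist_force: [-0.5, -0.8, -0.9]
width: 0.0004
```

View pics/s8c.png

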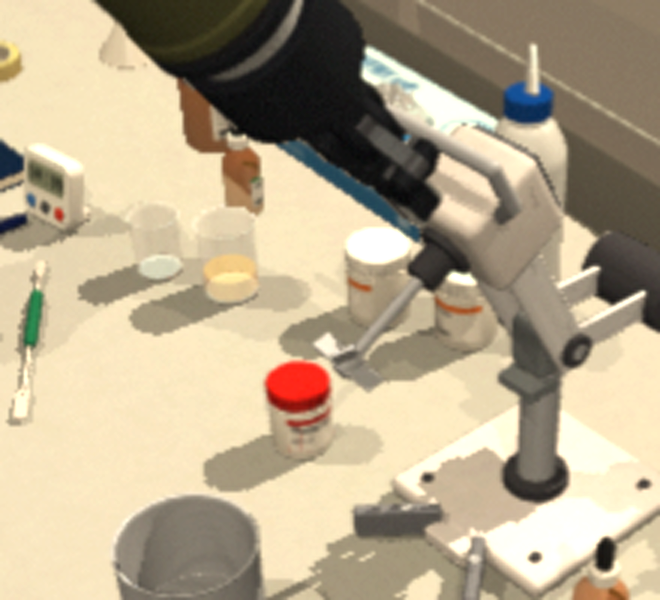

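```bash
python3 -m pendant '[[[-1,-0.3,0,0.1,0,0,0],[-1,-0.9,0,0.3,0,0,0],[-1,-0.9,0,0.3,0,0,0],[-1,-0.9,0,0.3,0,0,0],[-1,-0.9,0,0.3,0,0,0],[-1,-0.9,0,0.3,0,0,0],[-1,-0.9,0,0.3,0,0,0],[-1,-0.9,0,0.3,0,0,0]]]'
python3 - <<'E'
from h import *
cap('scene','s9')
E
python3 turn.py 5.5 90
```

```text
t: 9.68
eef_pos: [0.5962, 0.0755, 0.3114]
eef_rot: [[-0.089, 0.798, 0.596], [0.996, 0.069, 0.057], [0.004, 0.599, -0.801]]
wrist_force: [0.8, -0.1, 0.2]
width: -0.0001
[-0.04037226  0.40683     0.004865  ] [0.59614585 0.07538709 0.31147195] [ 0.86930801  0.25960617 -1.33011668  2.04208969  0.87478039  0.55257991
  0.63520112]
```

View pics/s9.png

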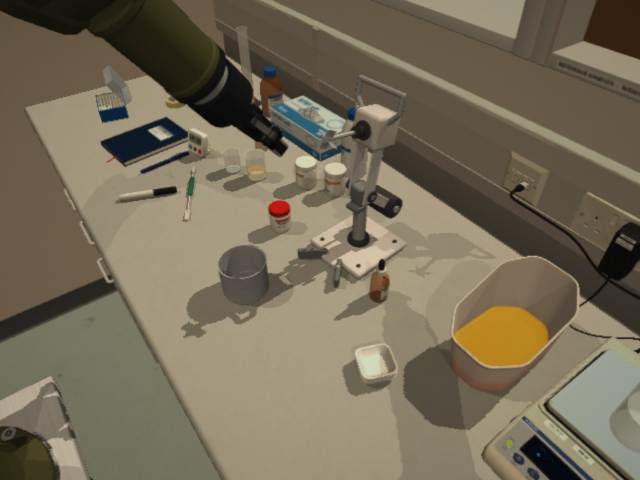

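The head is at its stop, lying back at about (375,125) in the scene image. Next I'll look at the fork from above.

Run:
```python
from h import *
c=cap('top','t9');im=c['image'][:,:,::-1][170:340,200:400];cv2.imwrite('pics/t9c.png',cv2.convertScaleAbs(cv2.resize(im,(706,600),interpolation=cv2.INTER_CUBIC),alpha=1.7))
im=load('s9')['image'][:,:,::-1][220:310,210:350];cv2.imwrite('pics/s9c.png',cv2.convertScaleAbs(cv2.resize(im,None,fx=5,fy=5,interpolation=cv2.INTER_CUBIC),alpha=1.7))
```

```text
(no output)
```

View pics/t9c.png

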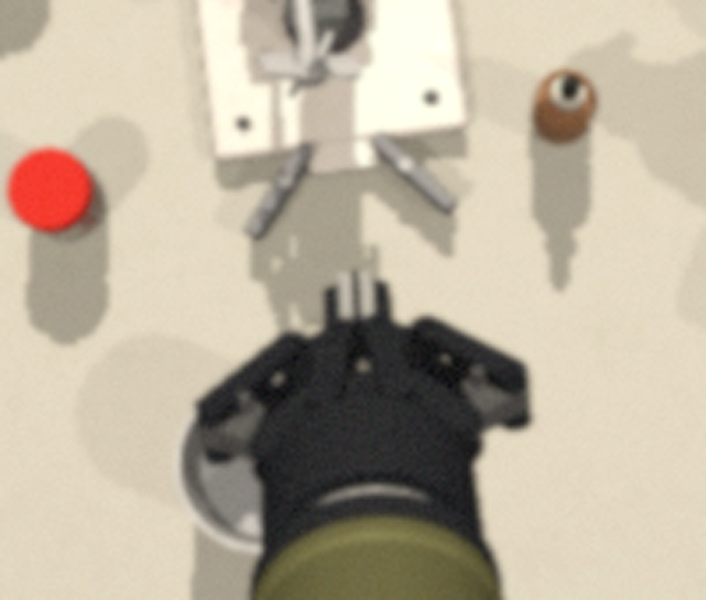

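View pics/s9c.png

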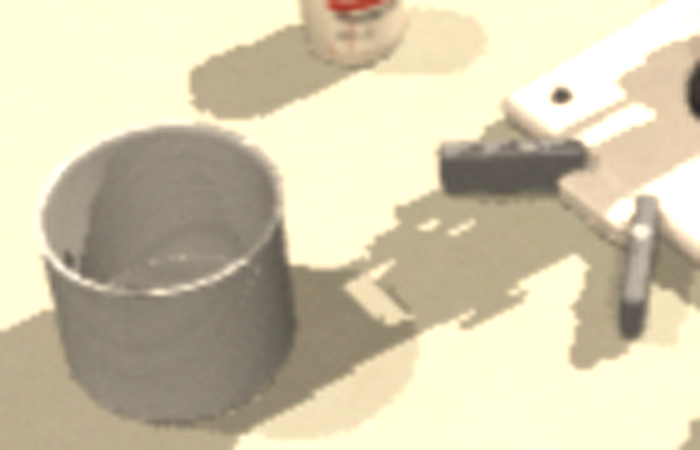

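Run:
```python
from h import *
c=load('t9');k=706/200
L=atz(c,262/k+200,238/k+170,.026);R=atz(c,446/k+200,213/k+170,.026);print(L,R,np.linalg.norm(L-R));d=L-R;print(np.degrees(np.arctan2(-d[0],d[1])))
m=(L+R)/2;a=np.radians(5.5);print('seat',m-.009*np.array([np.cos(a),np.sin(a),0]))
s=load('s9')
print('beaker base front/left/right edges z0',[atz(s,210+u/5,220+v/5,0).round(3) for u,v in[(180,422),(68,355),(293,345)]])
print('rim scene',[atz(s,210+u/5,220+v/5,.076).round(4) for u,v in[(42,225),(282,210),(175,126),(140,293)]])
```

```text
[0.6450544  0.13918836 0.026     ] [0.65682322 0.03395603 0.026     ] 0.10588838623945088
6.381246529644273
seat [0.64198025 0.08570958 0.026     ]
beaker base front/left/right edges z0 [array([0.499, 0.102, 0.   ]), array([0.479, 0.158, 0.   ]), array([0.555, 0.111, 0.   ])]
rim scene [array([0.4793, 0.1549, 0.076 ]), array([0.5564, 0.109 , 0.076 ]), array([0.5462, 0.174 , 0.076 ]), array([0.4925, 0.1022, 0.076 ])]
```

```bash
python3 turn.py -21 76
```

```text
[ 0.03280473  0.25335305 -0.28585107] [0.5961116  0.07531567 0.31148975] [ 0.86945355  0.25944126 -1.33013558  2.04215968  0.87475898  0.55258103
  0.63523459]
```

```bash
python3 -m pendant '[[[0.4,-0.3,0.3,0,0.01,0.08,-0.09],[0.4,-0.6,0.6,-0.2,0.02,0.17,-0.19],[0.4,-1,1,-0.4,0.033,0.253,-0.286],[0.4,-1,1,-0.4,0.033,0.253,-0.286],[0.4,-1,1,-0.4,0.033,0.253,-0.286]]]'; python3 -m pendant '[[[0.4,-0.5,0.1,-0.2,0,0,0],[0.4,-0.95,0.12,-0.5,0,0,0],[0.4,-0.95,0.12,-0.5,0,0,0]]]'; python3 turn.py -21 76
```

```text
t: 10.4
eef_pos: [0.5168, 0.1552, 0.2793]
eef_rot: [[0.358, 0.906, 0.227], [0.934, -0.347, -0.086], [0.0, 0.243, -0.97]]
wrist_force: [-0.3, 0.2, -0.6]
width: 0.0595
t: 10.78
eef_pos: [0.4378, 0.1624, 0.2385]
eef_rot: [[0.358, 0.906, 0.226], [0.934, -0.346, -0.091], [-0.004, 0.243, -0.97]]
wrist_force: [1.3, -0.4, 0.9]
width: 0.0598
[ 2.67175733e-03 -2.66992450e-05 -4.00900978e-04] [0.4378282  0.16242212 0.23845069] [ 0.36301138  0.29606958 -1.19086771  2.00818935  0.60379689  1.00941848
  0.08019054]
```

```bash
python3 -m pendant '[[[0.4,0,0,-0.5,0,0,0],[0.4,0,0,-1,0,0,0],[0.4,0,0,-1,0,0,0]]]';python3 -m pendant '[[[0.4,0,0,-0.5,0,0,0],[0.4,0,0,-1,0,0,0],[0.4,0,0,-1,0,0,0]]]';python3 -m pendant '[[[0.4,0,0,-0.3,0,0,0],[0.4,0,0,-0.55,0,0,0],[0.4,0,0,-0.55,0,0,0]]]'
python3 - <<'E'
from h import *
cap('scene','s10')
c=load('s10');im=c['image'][:,:,::-1][150:350,140:360];cv2.imwrite('pics/s10c.png',cv2.convertScaleAbs(cv2.resize(im,(660,600),interpolation=cv2.INTER_CUBIC),alpha=1.5))
c=cap('wrist','w10');X=cloud(c);print(robot.get_state()['q'])
E
```

```text
t: 11.15
eef_pos: [0.4399, 0.1629, 0.1581]
eef_rot: [[0.359, 0.906, 0.223], [0.933, -0.348, -0.089], [-0.003, 0.24, -0.971]]
wrist_force: [-0.5, 0.6, 1.3]
width: 0.06
t: 11.52
eef_pos: [0.4404, 0.1641, 0.0793]
eef_rot: [[0.359, 0.906, 0.225], [0.933, -0.348, -0.088], [-0.001, 0.241, -0.97]]
wrist_force: [-0.0, 0.6, -0.5]
width: 0.06
t: 11.9
eef_pos: [0.4413, 0.1649, 0.0369]
eef_rot: [[0.359, 0.905, 0.228], [0.933, -0.349, -0.087], [0.001, 0.244, -0.97]]
wrist_force: [0.2, 0.0, 0.2]
width: 0.0598Traceback (most recent call last):
  File "<stdin>", line 4, in <module>
  File "h.py", line 24, in cloud
    R,t=pose(c); d=np.c_[p,np.ones(len(p))]*c['depth'].reshape(-1,1)
        ~~~~^^^
  File "h.py", line 9, in pose
    H=np.array(c['hand_eye']); R=np.array(c['er']).reshape(3,3)
                                          ~^^^^^^
KeyError: 'er'
```

View pics/s10c.png

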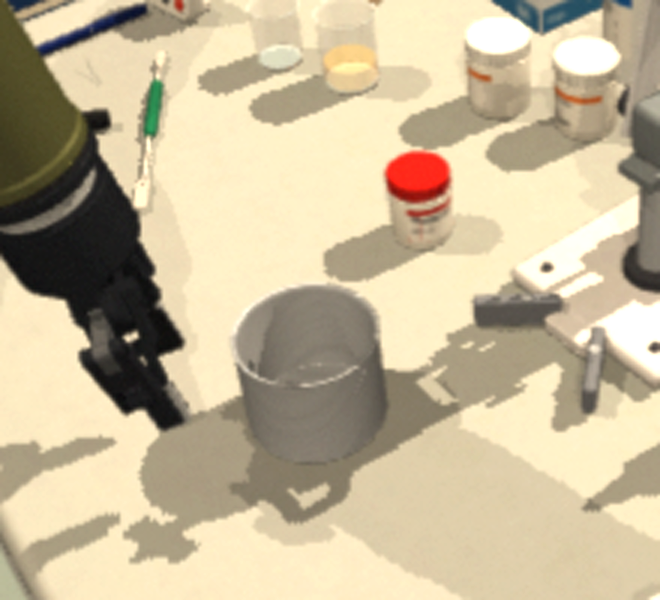

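View pics/w10.png

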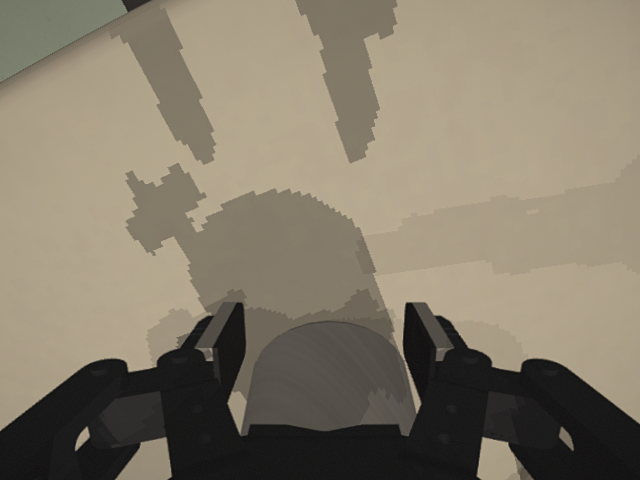

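The beaker sits centred between the open fingers in the wrist view (its rim spans columns 245 to 415), and the tips are low. I'll push along the line to the seat.

```bash
python3 -m pendant '[[[0.4,0.1,-0.04,-0.1,0,0,0],[0.4,0.25,-0.095,-0.1,0,0,0],[0.4,0.4,-0.15,-0.1,0,0,0],[0.4,0.5,-0.19,-0.1,0,0,0],[0.4,0.6,-0.23,-0.1,0,0,0],[0.4,0.7,-0.265,-0.1,0,0,0],[0.4,0.8,-0.305,-0.1,0,0,0],[0.4,0.9,-0.34,-0.1,0,0,0]]]'; sed -i "s/ep=s/**{'ep':s/;s/er=s\['eef_rot'\])/'er':s['eef_rot']})/" h.py; sed -n 5p h.py
python3 - <<'E'
from h import *
cap('scene','s11')
c=load('s11');im=c['image'][:,:,::-1][150:350,140:360];cv2.imwrite('pics/s11c.png',cv2.convertScaleAbs(cv2.resize(im,(660,600),interpolation=cv2.INTER_CUBIC),alpha=1.5))
E
```

```text
t: 13.0
eef_pos: [0.5124, 0.1374, 0.0275]
eef_rot: [[0.359, 0.906, 0.226], [0.933, -0.348, -0.087], [-0.0, 0.242, -0.97]]
wrist_force: [-1.0, 1.3, 1.5]
width: 0.0602
    c=robot.capture(n); cv2.imwrite('pics/'+f+'.png',c['image'][:,:,::-1]); np.savez('pics/'+f+'.npz',**{k:v for k,v in c.items()},**{'ep':s['eef_pos'],'er':s['eef_rot']}); return c
```

View pics/s11c.png

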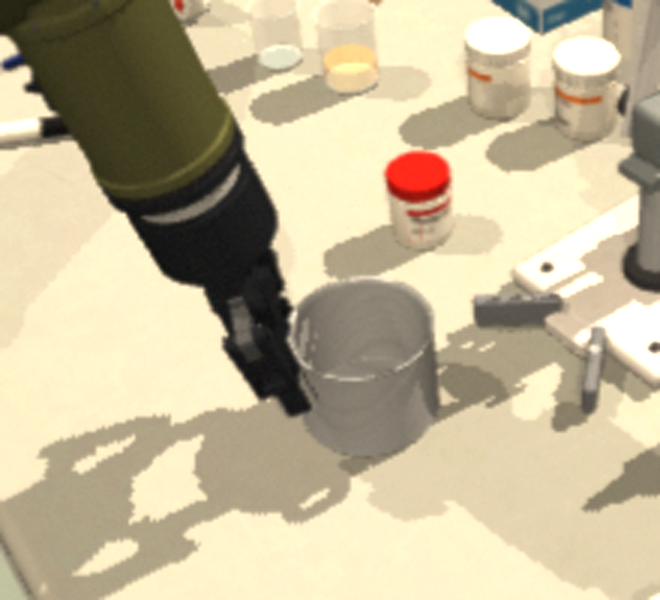

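Run:
```python
from h import *
s=load('s11')
E=np.array([atz(s,140+u/3,150+v/3,.076) for u,v in[(288,328),(436,325),(366,280),(350,380)]]);print(E.round(4),(E[0]+E[1])/2,(E[2]+E[3])/2)
```

```text
[[0.5133 0.1491 0.076 ]
 [0.5906 0.0964 0.076 ]
 [0.576  0.1591 0.076 ]
 [0.5225 0.0865 0.076 ]] [0.55192533 0.12274121 0.076     ] [0.5492449  0.12279714 0.076     ]
```

```bash
python3 -m pendant '[[[0.4,0.1,-0.04,0,0,0,0],[0.4,0.23,-0.09,0,0,0,0],[0.4,0.36,-0.14,0,0,0,0],[0.4,0.48,-0.185,0,0,0,0],[0.4,0.6,-0.23,0,0,0,0],[0.4,0.72,-0.275,0,0,0,0],[0.4,0.82,-0.31,0,0,0,0],[0.4,0.9,-0.345,0,0,0,0]]]';python3 -m pendant '[[[0.4,0.05,-0.02,0,0,0,0],[0.4,0.1,-0.035,0,0,0,0],[0.4,0.15,-0.055,0,0,0,0],[0.4,0.15,-0.055,0,0,0,0]]]'
python3 - <<'E'
from h import *
cap('scene','s12');cap('wrist','w12')
c=load('s12');im=c['image'][:,:,::-1][180:310,220:380];cv2.imwrite('pics/s12c.png',cv2.convertScaleAbs(cv2.resize(im,(738,600),interpolation=cv2.INTER_CUBIC),alpha=1.5))
E
```

```text
t: 14.05
eef_pos: [0.5846, 0.1098, 0.0275]
eef_rot: [[0.359, 0.906, 0.226], [0.933, -0.348, -0.087], [0.0, 0.242, -0.97]]
wrist_force: [-1.2, 1.2, 1.2]
width: 0.0597
t: 14.55
eef_pos: [0.5965, 0.1054, 0.0276]
eef_rot: [[0.359, 0.905, 0.227], [0.933, -0.348, -0.087], [0.0, 0.243, -0.97]]
wrist_force: [-0.9, 0.9, 0.4]
width: 0.06
```

View pics/s12c.png

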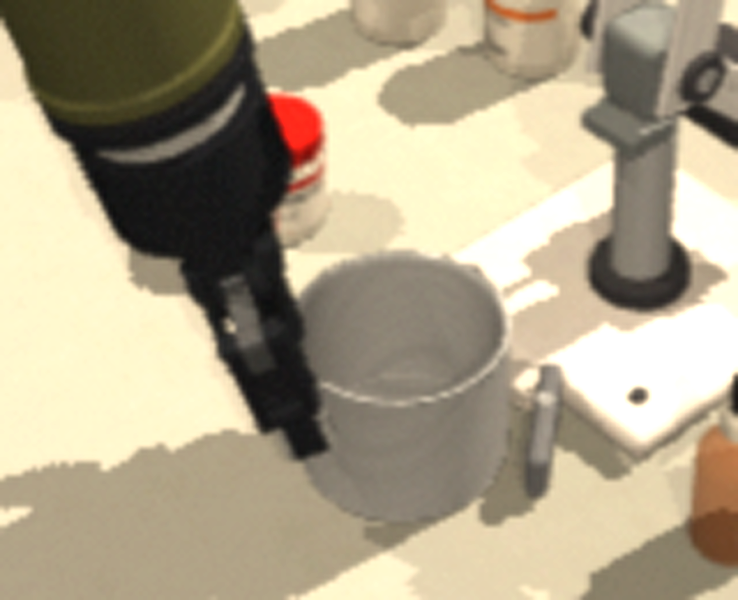

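View pics/w12.png

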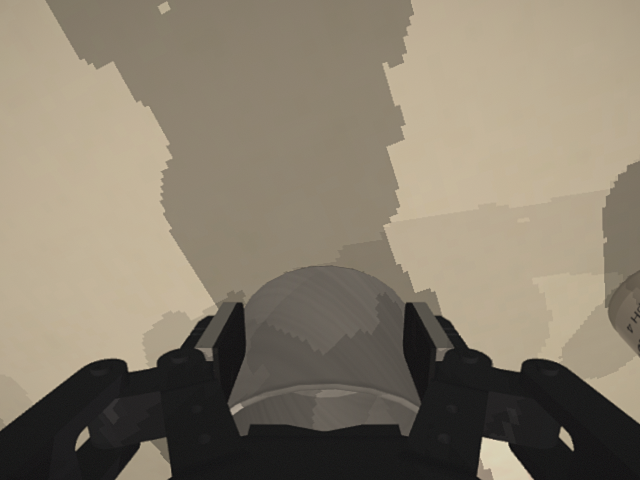

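Nearly there: there is still a small gap between beaker and jaw, and the force is about 1.5 N. I'll go on in small steps and watch the force.

```bash
for i in 1; do python3 -m pendant '[[[0.4,0.04,-0.015,0,0,0,0],[0.4,0.06,-0.023,0,0,0,0],[0.4,0.06,-0.023,0,0,0,0]]]'|grep -E 'pos|force'; done; python3 -m pendant '[[[0.4,0.03,-0.012,0,0,0,0],[0.4,0.04,-0.016,0,0,0,0],[0.4,0.04,-0.016,0,0,0,0]]]'|grep -E 'pos|force'; python3 -m pendant '[[[0.4,0.02,-0.008,0,0,0,0],[0.4,0.03,-0.011,0,0,0,0],[0.4,0.03,-0.011,0,0,0,0]]]'|grep -E 'pos|force'
```

```text
eef_pos: [0.601, 0.1036, 0.0275]
wrist_force: [-0.6, -0.0, 0.1]
eef_pos: [0.6042, 0.1024, 0.0276]
wrist_force: [0.1, 0.1, -0.2]
eef_pos: [0.6066, 0.1015, 0.0275]
wrist_force: [-0.1, 1.0, 0.3]
```

```bash
python3 -m pendant '[[[0.4,0.02,-0.008,0,0,0,0],[0.4,0.03,-0.011,0,0,0,0],[0.4,0.03,-0.011,0,0,0,0]]]'|grep -E 'pos|force'; python3 -m pendant '[[[0.4,0.02,-0.008,0,0,0,0],[0.4,0.03,-0.011,0,0,0,0],[0.4,0.03,-0.011,0,0,0,0]]]'|grep -E 'pos|force'
python3 - <<'E'
from h import *
cap('scene','s13')
c=load('s13');im=c['image'][:,:,::-1][180:310,220:380];cv2.imwrite('pics/s13c.png',cv2.convertScaleAbs(cv2.resize(im,(738,600),interpolation=cv2.INTER_CUBIC),alpha=1.5))
E
```

```text
eef_pos: [0.6073, 0.1016, 0.0273]
wrist_force: [-7.2, 2.5, 4.1]
eef_pos: [0.6076, 0.1016, 0.0271]
wrist_force: [-15.0, 4.0, 9.3]
```

View pics/s13c.png

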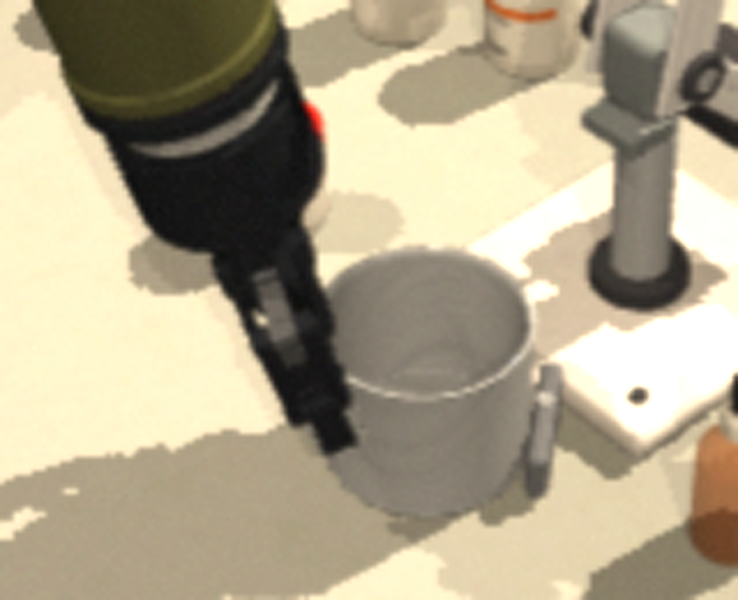

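Run:
```python
from h import *
s=load('s13');k=738/160
E=np.array([atz(s,220+u/k,180+v/k,.076) for u,v in[(533,325),(325,330),(425,247),(428,397)]]);print(E.round(4),(E[0]+E[1])/2,(E[2]+E[3])/2)
o=np.array([.774,.101,0])
for cx,cy in[(.644,.087),(.645,.0885)]:
  t=np.linspace(0,6.28,9)[:-1];print(((proj(s,np.c_[cx+.0475*np.cos(t),cy+.0475*np.sin(t),0*t+.076])-[220,180])*k).round())
```

```text
[[0.6807 0.058  0.076 ]
 [0.6086 0.1065 0.076 ]
 [0.6722 0.1252 0.076 ]
 [0.6211 0.0488 0.076 ]] [0.64467518 0.08222761 0.076     ] [0.64663369 0.08700439 0.076     ]
[[513. 277.]
 [441. 248.]
 [359. 261.]
 [311. 310.]
 [326. 368.]
 [400. 401.]
 [487. 387.]
 [533. 334.]]
[[513. 274.]
 [441. 245.]
 [359. 258.]
 [311. 307.]
 [326. 365.]
 [399. 398.]
 [487. 384.]
 [533. 331.]]
```

```bash
python3 -m pendant '[[[0.4,-0.3,0.115,0,0,0,0],[0.4,-0.63,0.24,0,0,0,0],[0.4,-0.63,0.24,0,0,0,0]]]'; python3 -m pendant '[[[0.4,0,-0.15,0,0,0,0.1],[0.4,0,-0.3,0,0,0,0.2],[0.4,0,-0.49,0,0,0,0.294],[0.4,0,-0.49,0,0,0,0.294]]]';python3 turn.py 5.5 76
python3 - <<'E'
from h import *
cap('scene','s14');cap('wrist','w14');cap('top','t14')
c=load('s14');im=c['image'][:,:,::-1][180:310,220:380];cv2.imwrite('pics/s14c.png',cv2.convertScaleAbs(cv2.resize(im,(738,600),interpolation=cv2.INTER_CUBIC),alpha=1.5))
c=load('t14');im=c['image'][:,:,::-1][170:340,200:400];cv2.imwrite('pics/t14c.png',cv2.convertScaleAbs(cv2.resize(im,(706,600),interpolation=cv2.INTER_CUBIC),alpha=1.7))
E
```

```text
t: 16.95
eef_pos: [0.5598, 0.12, 0.0279]
eef_rot: [[0.356, 0.907, 0.227], [0.934, -0.345, -0.086], [-0.0, 0.242, -0.97]]
wrist_force: [-0.1, -0.1, -0.3]
width: 0.0599
t: 17.45
eef_pos: [0.5618, 0.0766, 0.0271]
eef_rot: [[-0.089, 0.966, 0.241], [0.996, 0.087, 0.021], [-0.001, 0.242, -0.97]]
wrist_force: [-0.1, 0.2, -0.3]
width: 0.06
[0.00064201 0.00021501 0.00435624] [0.5618139  0.07658576 0.0271092 ] [ 0.38875962  0.72136431 -0.91858009  2.1174439   1.23071772  0.65032941
  0.2765865 ]
```

View pics/s14c.png

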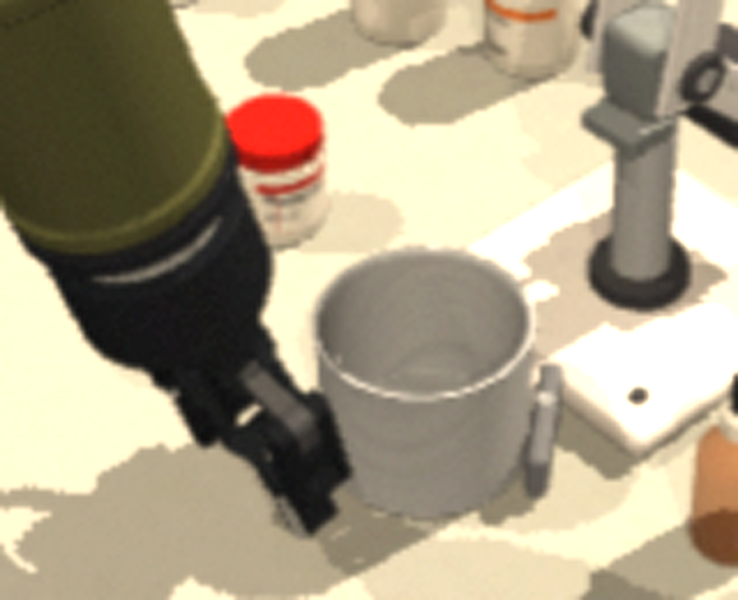

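View pics/t14c.png

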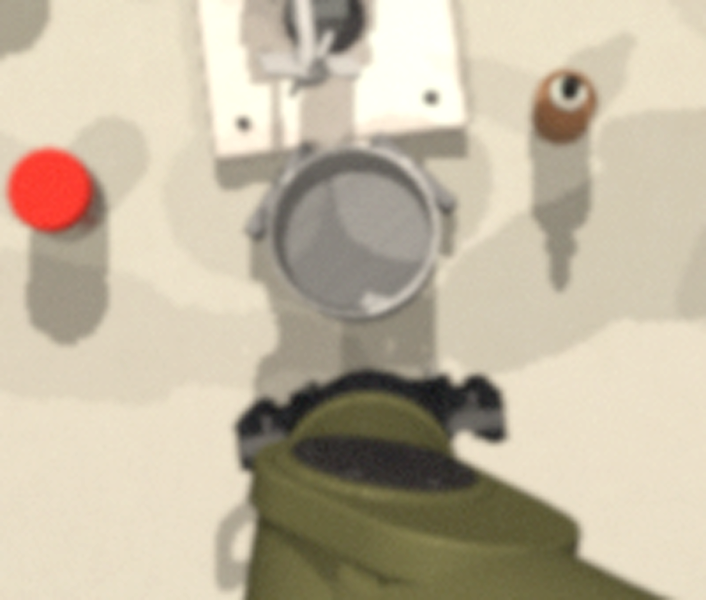

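```bash
python3 -m pendant '[[[0.4,0.15,0.045,0,0,0,0],[0.4,0.32,0.065,0,0,0,0],[0.4,0.42,0.075,0,0,0,0],[0.4,0.42,0.075,0,0,0,0]]]'|grep -E 'pos|force'; python3 -m pendant '[[[0.4,0.05,0.005,0,0,0,0],[0.4,0.08,0.008,0,0,0,0],[0.4,0.08,0.008,0,0,0,0]]]'|grep -E 'pos|force'
```

```text
eef_pos: [0.5952, 0.0862, 0.0274]
wrist_force: [-0.4, -0.2, -0.6]
eef_pos: [0.601, 0.0864, 0.0276]
wrist_force: [0.3, -0.1, -0.3]
```

```bash
python3 -m pendant '[[[0.4,0.02,0.002,0,0,0,0],[0.4,0.03,0.003,0,0,0,0],[0.4,0.03,0.003,0,0,0,0]]]'|grep -E 'pos|force'; python3 -m pendant '[[[0.4,0.02,0.002,0,0,0,0],[0.4,0.03,0.003,0,0,0,0],[0.4,0.03,0.003,0,0,0,0]]]'|grep -E 'pos|force'; python3 -m pendant '[[[0.4,0.02,0.002,0,0,0,0],[0.4,0.03,0.003,0,0,0,0],[0.4,0.03,0.003,0,0,0,0]]]'|grep -E 'pos|force'
```

```text
eef_pos: [0.6029, 0.0866, 0.0274]
wrist_force: [-2.9, -0.3, 0.8]
eef_pos: [0.6044, 0.0865, 0.0271]
wrist_force: [-5.7, 0.5, 2.4]
eef_pos: [0.6064, 0.0868, 0.0269]
wrist_force: [-7.5, -1.6, 2.7]
```

Run:
```python
from h import *
cap('scene','s15');cap('top','t15')
c=load('s15');im=c['image'][:,:,::-1][180:310,220:380];cv2.imwrite('pics/s15c.png',cv2.convertScaleAbs(cv2.resize(im,(738,600),interpolation=cv2.INTER_CUBIC),alpha=1.5))
c=load('t15');im=c['image'][:,:,::-1][170:340,200:400];cv2.imwrite('pics/t15c.png',cv2.convertScaleAbs(cv2.resize(im,(706,600),interpolation=cv2.INTER_CUBIC),alpha=1.7))
```

```text
(no output)
```

View pics/s15c.png

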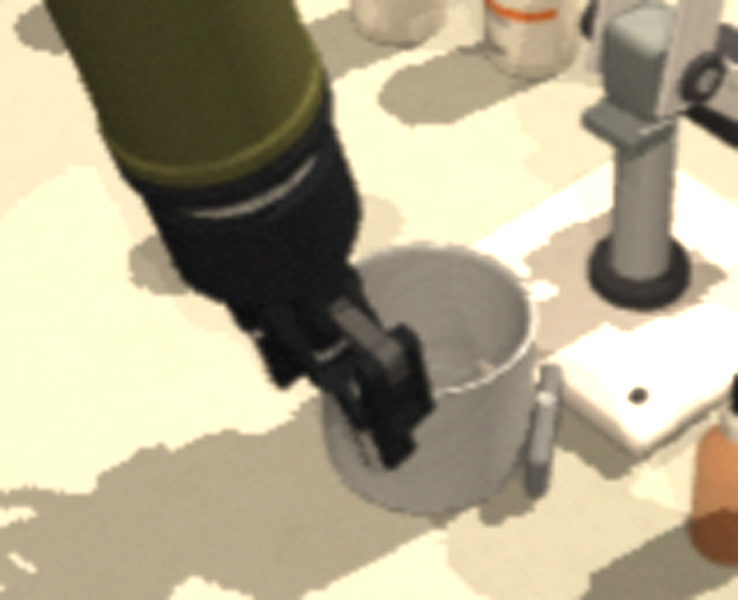

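View pics/t15c.png

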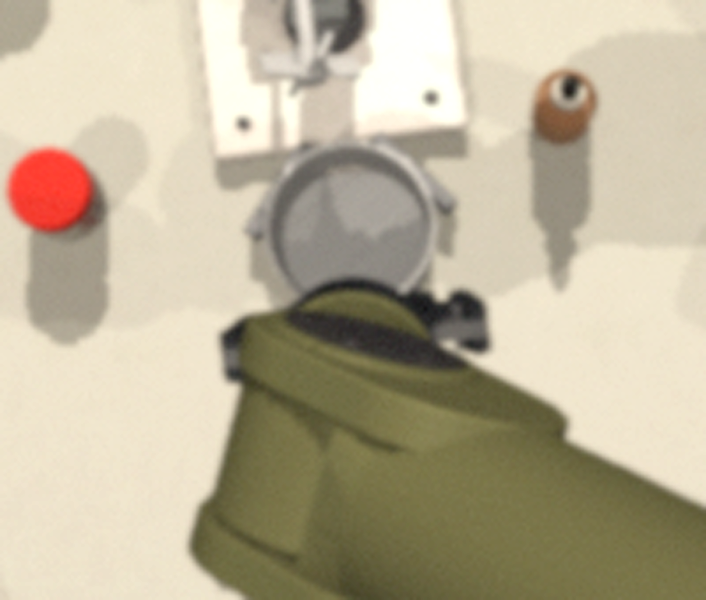

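The beaker may be tilting slightly against the jaws under this push, so I'll back off and look.

```bash
python3 -m pendant '[[[0.4,-0.05,-0.005,0,0,0,0],[0.4,-0.12,-0.012,0,0,0,0],[0.4,-0.4,-0.04,0,0,0,0],[0.4,-0.8,-0.08,0,0,0,0],[0.4,-0.8,-0.08,0,0,0,0]]]'
python3 - <<'E'
from h import *
cap('scene','s16');cap('top','t16')
c=load('s16');im=c['image'][:,:,::-1][180:310,220:380];cv2.imwrite('pics/s16c.png',cv2.convertScaleAbs(cv2.resize(im,(738,600),interpolation=cv2.INTER_CUBIC),alpha=1.5))
c=load('t16');im=c['image'][:,:,::-1][170:340,200:400];cv2.imwrite('pics/t16c.png',cv2.convertScaleAbs(cv2.resize(im,(706,600),interpolation=cv2.INTER_CUBIC),alpha=1.7))
E
```

```text
t: 20.32
eef_pos: [0.5421, 0.0804, 0.0276]
eef_rot: [[-0.096, 0.966, 0.241], [0.995, 0.094, 0.022], [-0.001, 0.242, -0.97]]
wrist_force: [0.1, -0.1, 0.4]
width: 0.0599
```

View pics/s16c.png

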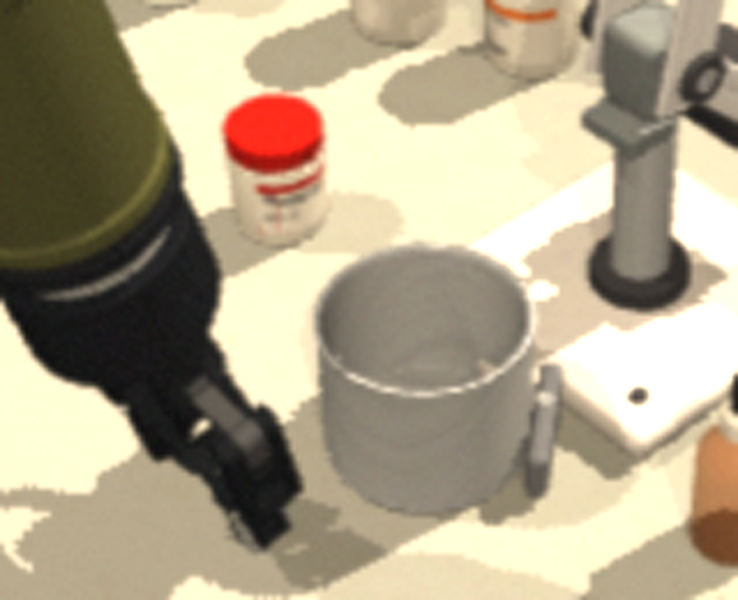

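View pics/t16c.png

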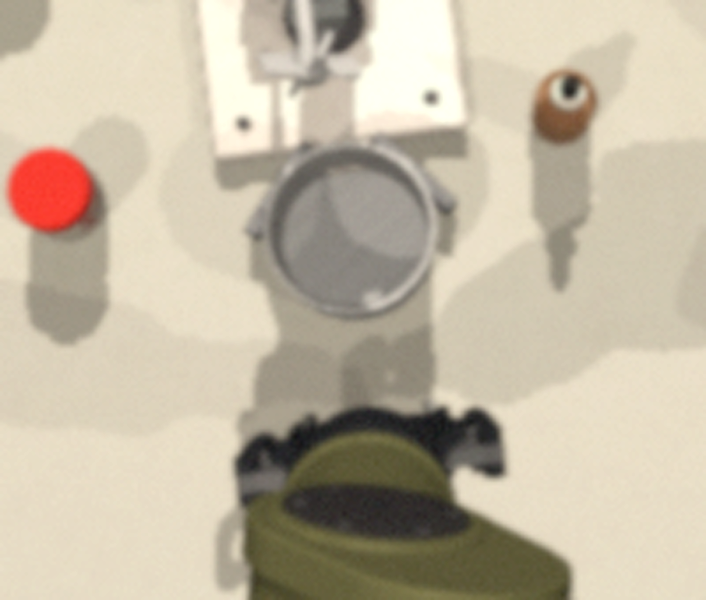

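Run:
```python
from h import *
k=706/200
for n,uv in(('t14',(356,231)),('t16',(353.5,230.5))):
    c=load(n);print(n,atz(c,200+uv[0]/k,170+uv[1]/k,.076))
# where would rim be for seat hypotheses
c=load('t16');t=np.linspace(0,2*np.pi,60)
o=np.array([.774,.101,0]);a=np.radians(5.5);X=np.array([np.cos(a),np.sin(a),0]);Y=np.array([-np.sin(a),np.cos(a),0]);Z=np.array([0,0,1.])
im=cv2.convertScaleAbs(cv2.resize(c['image'][:,:,::-1][170:340,200:400],(706,600),interpolation=cv2.INTER_CUBIC),alpha=1.7)
def dr(P,col):
    q=((proj(c,P)-[200,170])*k).round().astype(np.int32);cv2.polylines(im,[q],True,col,1)
s=o-.13*X
dr(s+.0475*(np.outer(np.cos(t),X)+np.outer(np.sin(t),Y))+.076*Z,(0,0,255))
f=o+.017*Z;dr(np.array([f+.075*(i*X+j*Y) for i,j in((1,1),(1,-1),(-1,-1),(-1,1))]),(0,255,0))
for sg in(1,-1):
    n=np.cos(np.radians(50))*X+sg*np.sin(np.radians(50))*Y; d=-np.sin(np.radians(50))*X+sg*np.cos(np.radians(50))*Y
    tc=s+.046*n
    # outer end s.t. lateral 59mm
    u=(.059-abs((tc-s)@Y))/np.cos(np.radians(50));e=tc+d*u;print('mouth x rel seat',(e-s)@X)
    dr(np.array([e,e-.062*d,e-.062*d+.01*n,e+.01*n])+.026*Z,(255,0,0))
cv2.imwrite('pics/ov16.png',im)
```

```text
t14 [0.64157013 0.08336335 0.076     ]
t16 [0.64187729 0.08471594 0.076     ]
mouth x rel seat 0.001249834072520512
mouth x rel seat 0.0012498340725205555
```

View pics/ov16.png

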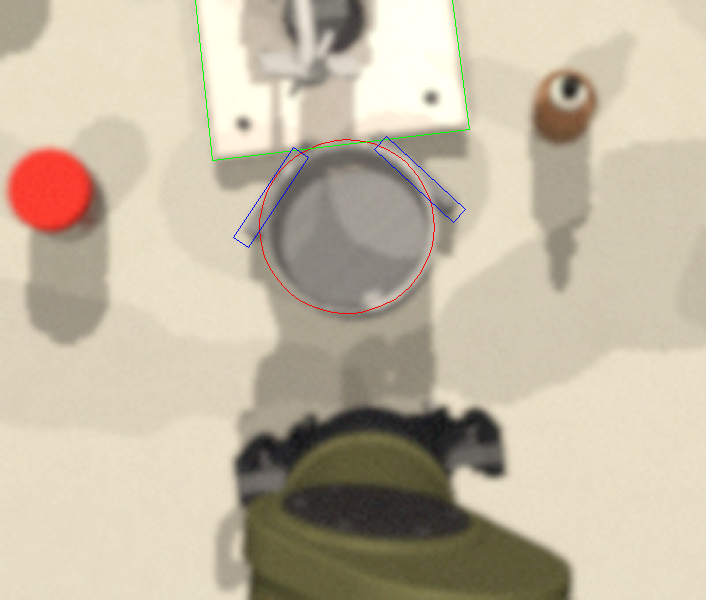

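```bash
python3 -m pendant '[[[1,-0.2,0,0.5,0,0,0],[1,-0.4,0,1,0,0,0],[1,-0.4,0,1,0,0,0]]]'|grep pos;python3 -m pendant '[[[1,0.4,0,0.5,0,-0.05,0],[1,0.9,0,1,0,-0.1,0],[1,0.9,0,1,0,-0.1,0],[1,0.9,0,1,0,-0.1,0]]]'|grep pos
python3 - <<'E'
from h import *
cap('wrist','w17');c=load('w17');print(pose(c))
E
```

```text
eef_pos: [0.5138, 0.0817, 0.1104]
eef_pos: [0.5837, 0.0802, 0.1864]
(array([[-0.0930465 ,  0.7823599 ,  0.6158371 ],
       [ 0.99556298,  0.08181816,  0.04647722],
       [-0.01402475,  0.61742917, -0.78650145]]), array([0.46163664, 0.07130978, 0.30352453]))
```

View pics/w17.png

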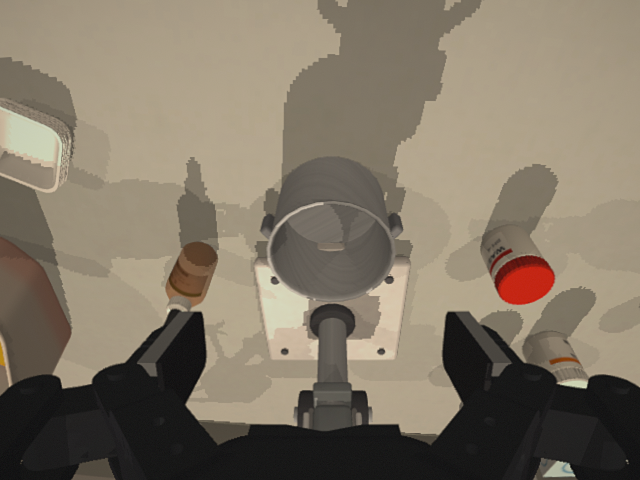

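Run:
```python
from h import *
c=load('w17');im=c['image'][:,:,::-1][140:320,230:430];cv2.imwrite('pics/w17c.png',cv2.convertScaleAbs(cv2.resize(im,(666,600),interpolation=cv2.INTER_CUBIC),alpha=1.4))
```

```text
(no output)
```

View pics/w17c.png

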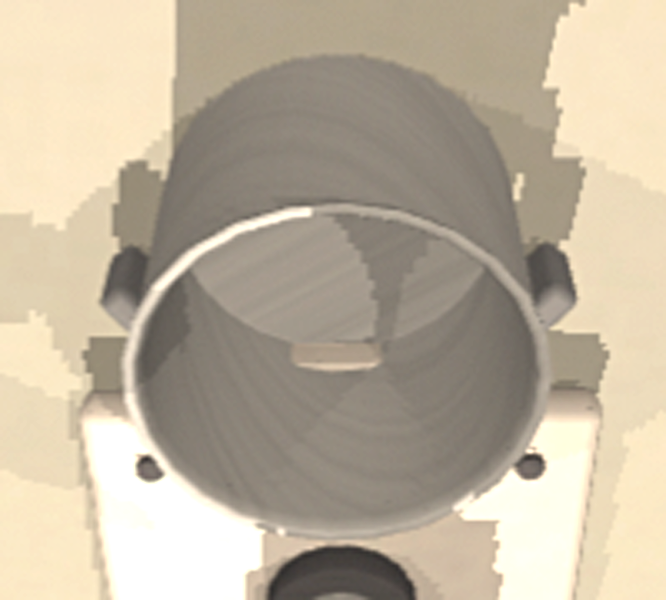

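Run:
```python
from h import *
c=load('w17');k=666/200
g=lambda u,v,z:atz(c,230+u/k,140+v/k,z)
a=np.radians(5.5)
X=np.array([np.cos(a),np.sin(a),0]);Y=np.array([-np.sin(a),np.cos(a),0])
def pr(n,P):print(n,P.round(4),'stand xy from cam',(P@X).round(4),(P@Y).round(4))
# rim: outer edges
top=g(338,205,.076);bot=g(338,537,.076);l=g(126,375,.076);r=g(550,375,.076)
pr('rim tb',(top+bot)/2);pr('rim lr',(l+r)/2);print(np.linalg.norm(top-bot),np.linalg.norm(l-r))
fl=g(90,393,.017);fr=g(592,390,.017);pr('footedge',(fl+fr)/2);print(np.linalg.norm(fl-fr),np.degrees(np.arctan2(*(-(fr-fl)[:2]*[1,-1]))))
jl=g(133,246,.026);jr=g(545,244,.026);pr('jaw front tips',(jl+jr)/2);print(np.linalg.norm(jl-jr))
jl=g(104,303,.026);jr=g(577,300,.026);pr('jaw outer corner',(jl+jr)/2);print(np.linalg.norm(jl-jr))
pr('screws',(g(149,467,.017)+g(530,465,.017))/2)
base=g(330,55,0);pr('base front edge',base)
```

```text
rim tb [0.6446 0.0908 0.076 ] stand xy from cam 0.6503 0.0286
rim lr [0.6412 0.0903 0.076 ] stand xy from cam 0.6469 0.0284
0.09278440307634875 0.09241848096595304
footedge [0.6934 0.0965 0.017 ] stand xy from cam 0.6995 0.0296
0.13923711519944074 6.431508403378615
jaw front tips [0.6398 0.0904 0.026 ] stand xy from cam 0.6455 0.0287
0.10175500661815155
jaw outer corner [0.6568 0.0925 0.026 ] stand xy from cam 0.6626 0.0292
0.12057286489267867
screws [0.7212 0.0992 0.017 ] stand xy from cam 0.7274 0.0296
base front edge [0.6018 0.0844 0.    ] stand xy from cam 0.6071 0.0263
```

The wrist view shows the beaker centred between the jaws to within about 0.5 mm: rim mid column 338, jaws 338.5, foot 340. It did rock under the last push because the contact was high, so I'll nudge it gently once more with the fingertips lower.

```bash
python3 turn.py 5.5 63; python3 -m pendant '[[[0.4,-0.3,0,0,0,0,0],[0.4,-0.65,0,-0.2,0,0,0],[0.4,-0.65,0.02,-0.9,0,0,0],[0.4,-0.65,0.02,-0.9,0,0,0]]]'; python3 turn.py 5.5 63
```

```text
[ 0.01371082 -0.04516451  0.00198066] [0.58326909 0.08030102 0.1860615 ] [ 0.56152145  0.47909141 -1.12470465  2.03631419  0.96588971  0.71441533
  0.52961941]
t: 21.85
eef_pos: [0.5291, 0.0819, 0.112]
eef_rot: [[-0.097, 0.919, 0.383], [0.995, 0.095, 0.022], [-0.017, 0.383, -0.923]]
wrist_force: [-0.6, 0.3, 1.2]
width: 0.0594
[ 1.52761766e-02 -4.82586626e-02 -3.36965280e-05] [0.5290769  0.08190115 0.11197843] [ 0.41608637  0.47962581 -0.94307018  2.25316884  1.26446587  0.53677195
  0.16475892]
```

```bash
python3 -m pendant '[[[0.4,0,0,-0.4,0.007,-0.024,0],[0.4,0,0,-0.8,0.015,-0.048,0],[0.4,0,0,-1,0.015,-0.048,0],[0.4,0,0,-1,0.015,-0.048,0]]]'; python3 -m pendant '[[[0.4,0.1,0,-0.12,0,0,0],[0.4,0.3,0.03,-0.12,0,0,0],[0.4,0.45,0.03,-0.12,0,0,0],[0.4,0.45,0.03,-0.12,0,0,0]]]';python3 turn.py 5.5 63;  python3 - <<'E'
from h import *
cap('scene','s18');c=load('s18');im=c['image'][:,:,::-1][180:310,220:380];cv2.imwrite('pics/s18c.png',cv2.convertScaleAbs(cv2.resize(im,(738,600),interpolation=cv2.INTER_CUBIC),alpha=1.5))
E
```

```text
t: 22.35
eef_pos: [0.5316, 0.0822, 0.0345]
eef_rot: [[-0.093, 0.885, 0.455], [0.996, 0.082, 0.044], [0.002, 0.457, -0.889]]
wrist_force: [-0.8, -0.4, -0.2]
width: 0.0602
t: 22.85
eef_pos: [0.5698, 0.0845, 0.027]
eef_rot: [[-0.092, 0.883, 0.461], [0.996, 0.081, 0.043], [0.001, 0.463, -0.887]]
wrist_force: [-0.6, 0.6, 0.3]
width: 0.0598
[-0.00136808  0.00603133  0.00277723] [0.56976132 0.08447752 0.02698335] [ 0.3058106   0.69310229 -0.81705995  2.32515701  1.94945852  0.60541147
 -0.46087644]
```

View pics/s18c.png

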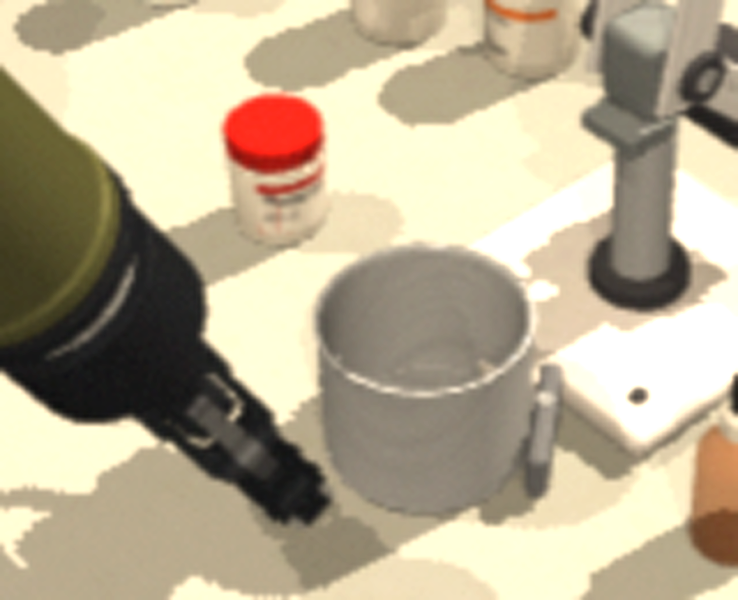

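```bash
python3 -m pendant '[[[0.4,0.1,0.01,-0.1,0,0,0],[0.4,0.25,0.025,-0.1,0,0,0],[0.4,0.3,0.03,-0.1,0,0,0],[0.4,0.3,0.03,-0.1,0,0,0]]]'|grep -E 'pos|force'; python3 -m pendant '[[[0.4,0.03,0.003,0,0,0,0],[0.4,0.05,0.005,0,0,0,0],[0.4,0.05,0.005,0,0,0,0]]]'|grep -E 'pos|force'; python3 -m pendant '[[[0.4,0.02,0.002,0,0,0,0],[0.4,0.04,0.004,0,0,0,0],[0.4,0.04,0.004,0,0,0,0]]]'|grep -E 'pos|force'
```

```text
eef_pos: [0.5924, 0.0873, 0.018]
wrist_force: [0.1, -0.0, 0.5]
eef_pos: [0.5961, 0.0876, 0.018]
wrist_force: [0.3, 0.2, 0.3]
eef_pos: [0.5994, 0.0879, 0.018]
wrist_force: [0.1, -0.4, -0.0]
```

```bash
for i in 1; do python3 -m pendant '[[[0.4,0.02,0.002,0,0,0,0],[0.4,0.03,0.003,0,0,0,0],[0.4,0.03,0.003,0,0,0,0]]]'|grep -E 'pos|force'; done;  python3 -m pendant '[[[0.4,0.02,0.002,0,0,0,0],[0.4,0.03,0.003,0,0,0,0],[0.4,0.03,0.003,0,0,0,0]]]'|grep -E 'pos|force'
```

```text
eef_pos: [0.6018, 0.0881, 0.018]
wrist_force: [-0.3, -0.2, 0.8]
eef_pos: [0.6042, 0.0884, 0.018]
wrist_force: [-0.3, -0.3, 0.7]
```

```bash
python3 -m pendant '[[[0.4,0.02,0.002,0,0,0,0],[0.4,0.03,0.003,0,0,0,0],[0.4,0.03,0.003,0,0,0,0]]]'|grep -E 'pos|force';  python3 -m pendant '[[[0.4,0.02,0.002,0,0,0,0],[0.4,0.03,0.003,0,0,0,0],[0.4,0.03,0.003,0,0,0,0]]]'|grep -E 'pos|force'
python3 - <<'E'
from h import *
cap('scene','s19');c=load('s19');im=c['image'][:,:,::-1][180:310,220:380];cv2.imwrite('pics/s19c.png',cv2.convertScaleAbs(cv2.resize(im,(738,600),interpolation=cv2.INTER_CUBIC),alpha=1.5))
E
```

```text
eef_pos: [0.6066, 0.0886, 0.018]
wrist_force: [-0.1, 0.2, 0.6]
eef_pos: [0.609, 0.0888, 0.018]
wrist_force: [-0.1, 0.5, -0.4]
```

View pics/s19c.png

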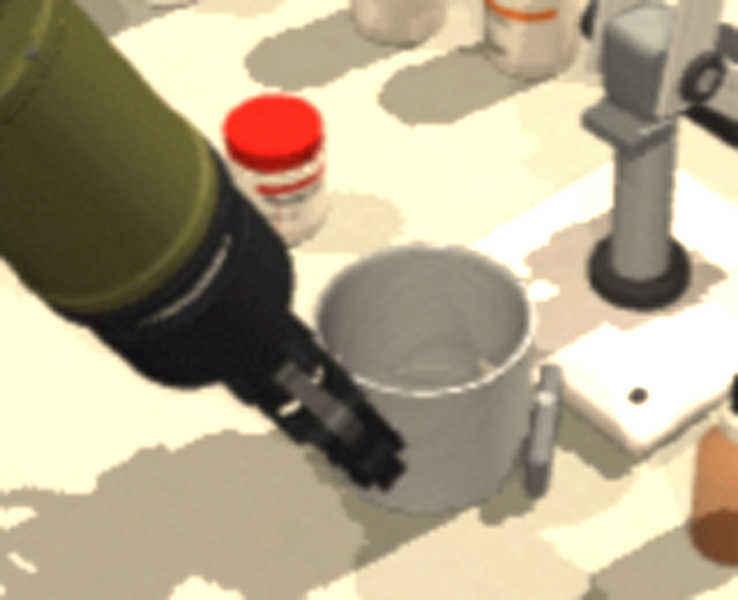

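Close now, and still no contact. I'll keep going in small steps.

```bash
python3 -m pendant '[[[0.4,0.02,0.002,0,0,0,0],[0.4,0.03,0.003,0,0,0,0],[0.4,0.03,0.003,0,0,0,0]]]'|grep -E 'pos|force';  python3 -m pendant '[[[0.4,0.02,0.002,0,0,0,0],[0.4,0.03,0.003,0,0,0,0],[0.4,0.03,0.003,0,0,0,0]]]'|grep -E 'pos|force'
```

```text
eef_pos: [0.6105, 0.089, 0.0176]
wrist_force: [-4.1, -1.1, 1.9]
eef_pos: [0.6115, 0.0886, 0.0171]
wrist_force: [-10.3, -2.4, 5.6]
```

```bash
python3 -m pendant '[[[0.4,0.02,0.002,0,0,0,0],[0.4,0.02,0.002,0,0,0,0],[0.4,0.02,0.002,0,0,0,0]]]'|grep -E 'pos|force'
python3 - <<'E'
from h import *
cap('scene','s20');c=load('s20');im=c['image'][:,:,::-1][180:310,220:380];cv2.imwrite('pics/s20c.png',cv2.convertScaleAbs(cv2.resize(im,(738,600),interpolation=cv2.INTER_CUBIC),alpha=1.5))
E
```

```text
eef_pos: [0.6122, 0.088, 0.0165]
wrist_force: [-13.0, -3.8, 4.7]
```

View pics/s20c.png

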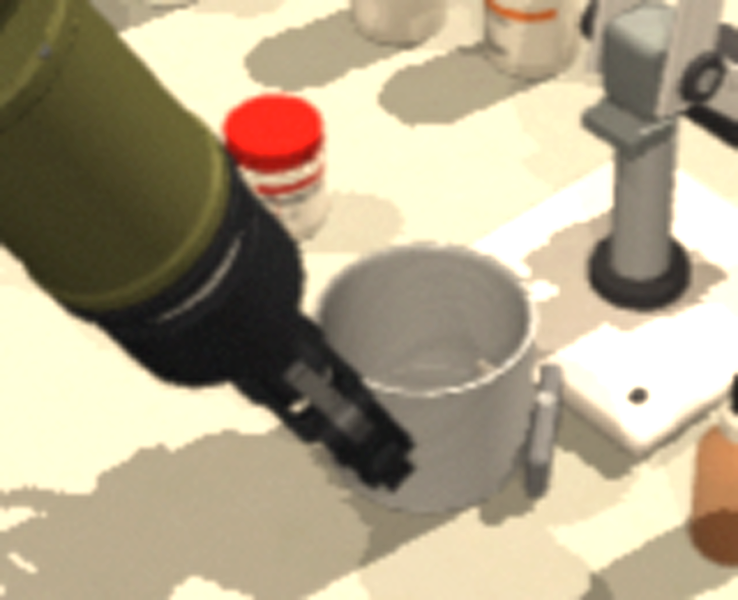

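```bash
python3 -m pendant '[[[0.4,-0.05,-0.005,0,0,0,0],[0.4,-0.1,-0.01,0,0,0,0],[0.4,-0.4,-0.04,0,0,0,0],[0.4,-1,-0.1,0,0,0,0],[0.4,-1,-0.1,0,0,0,0]]]'|grep -E 'pos|force';python3 -m pendant '[[[1,-0.2,0,0.5,0,0,0],[1,-0.2,0,1,0,0,0],[1,-0.2,0,1,0,0,0]]]'|grep pos;python3 -m pendant '[[[1,0.4,0,0.5,0,0,0],[1,0.9,0,1,0,0,0],[1,0.9,0,1,0,0,0],[1,0.9,0,1,0,0,0]]]'|grep pos
python3 - <<'E'
from h import *
cap('wrist','w21');cap('scene','s21');cap('top','t21')
c=load('w21');im=c['image'][:,:,::-1][110:330,200:440];cv2.imwrite('pics/w21c.png',cv2.convertScaleAbs(cv2.resize(im,(654,600),interpolation=cv2.INTER_CUBIC),alpha=1.4))
E
```

```text
eef_pos: [0.5323, 0.0814, 0.0175]
wrist_force: [1.2, 0.1, 0.5]
eef_pos: [0.5224, 0.0825, 0.1021]
eef_pos: [0.5947, 0.0819, 0.1802]
```

View pics/w21c.png

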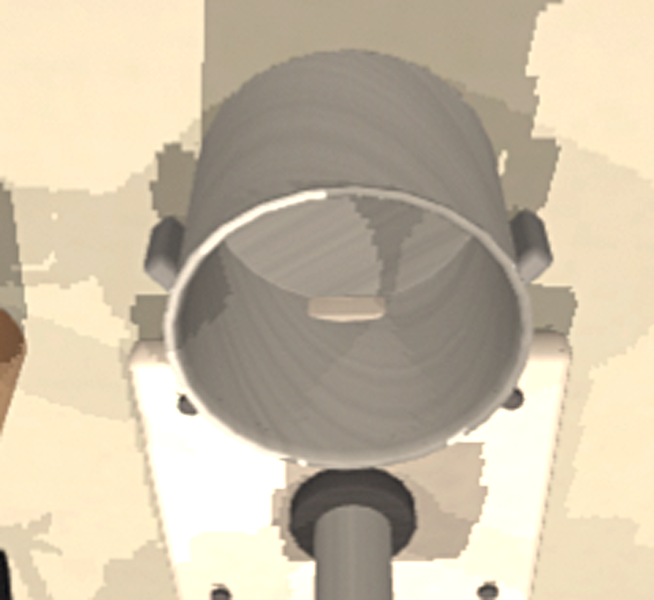

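View pics/s21.png

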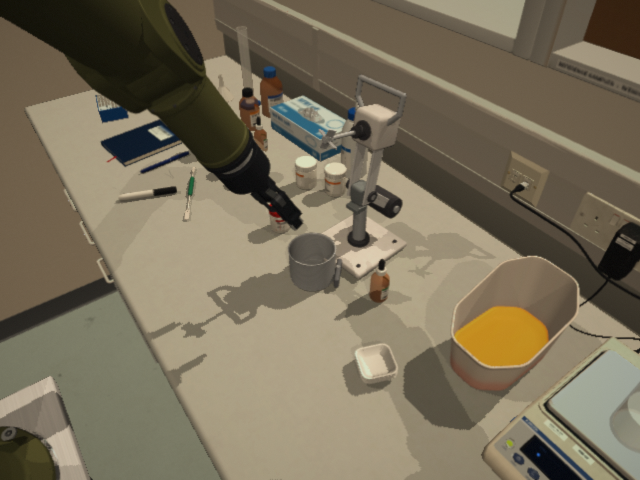

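Run:
```python
from h import *
a,b=load('top0')['image'].astype(float),load('t21')['image'].astype(float)
for n,(u,v) in dict(pot=(214,224),boat=(422,255),drop=(360,200)).items():
    r=20;A=a[v-r:v+r,u-r:u+r].mean(2).astype(np.float32);B=b[v-r:v+r,u-r:u+r].mean(2).astype(np.float32)
    print(n,cv2.phaseCorrelate(A,B,cv2.createHanningWindow((40,40),cv2.CV_32F)))
im=load('t21')['image'][:,:,::-1][100:340,190:450];cv2.imwrite('pics/t21c.png',cv2.convertScaleAbs(cv2.resize(im,(650,600),interpolation=cv2.INTER_CUBIC),alpha=1.6))
```

```text
pot ((0.0008816731047822657, 0.01420791316658665), 1.0388317400217055)
boat ((0.2490896093198991, -0.05525832235607808), 0.9056489072740078)
drop ((-0.17801391665294375, -0.20895382070083102), 0.899854536652565)
```

View pics/t21c.png

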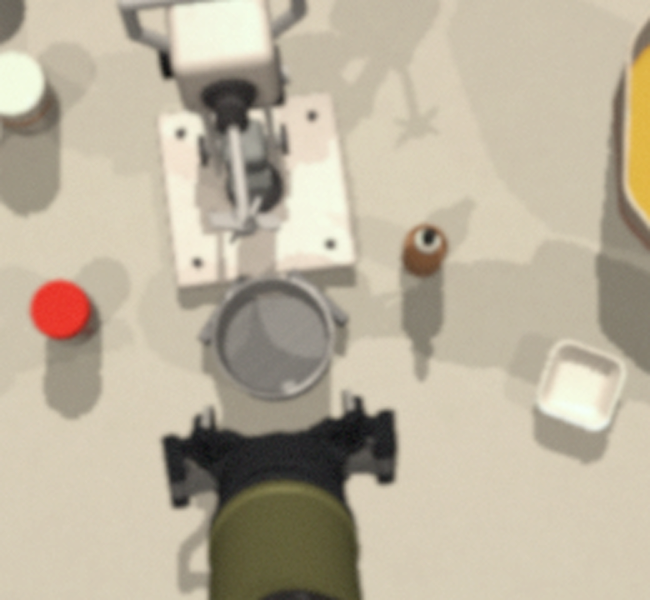

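The head is up, the beaker is upright against both jaws and the bystanders haven't moved. The arm is clear of everything, so I'm handing the job in.

```bash
python3 -m pendant '[[[1,-0.4,0,0.2,0,0,0],[1,-0.8,0,0.4,0,0,0],[1,-0.8,0,0.4,0,0,0]]]'|grep -E 'pos|force|t:'; python3 -c "
from cell import robot
print(robot.close_job())"
```

```text
t: 28.9
eef_pos: [0.525, 0.081, 0.2095]
eef_rot: [[-0.094, 0.884, 0.458], [0.996, 0.084, 0.042], [-0.001, 0.46, -0.888]]
wrist_force: [1.2, -0.0, -0.8]
the job is handed in; nothing more can be done
None
```

The stirrer is ready: its head is up on its stop, and the beaker stands upright in the fork. I handed the job in at 28.9 s with the arm clear of everything.

- **Head:** I lifted the bar from below with the shut fingers, to about 0.95 rad. The head then tipped back on to its stop by itself and was still up in the last pictures. My first lift missed, because the fingertips passed in front of the bar; nothing was disturbed.
- **Beaker:** I pushed it along the bench into the fork in three pushes. It is centred between the jaws to about 0.5 mm in the wrist view, and it stopped firmly at about 13 N.
- **Beaker rocking:** On the second push it seemed to rock slightly against the jaws at 7.5 N, because the fingers were touching it too high. It settled back upright, and I repeated the push with the fingertips lower.
- **Bystanders:** The pot, weighing boats and dropper bottle match the first top picture to within 0.3 px.
- **Uncertainty:** My camera estimates of how far in the beaker sits disagree by 2 to 3 mm. That it is fully home rests on the firm stop and the centring, not on a measured gap. The third push ended pressing 2 to 3 mm sideways-compliant rather than perfectly rigid: the tool still crept about 0.7 mm on the last step.

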